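# Right the fallen canister and slide it home on the serving stand

## Robot

A 7-joint arm with a two-finger parallel gripper is mounted at the origin on the work surface. World frame = base frame: x ahead of the robot, y to its left, z up, the work surface at z = 0. Lengths are in m, angles in rad, forces in N, time in s.
With the tool pointing down it reaches from about 0.425 to 1.025 m from the base axis. Payload 3.6 kg.
Tool frame: the origin (TCP) lies at the very end of the fingers, on their centre line; the grasp point (between the pads) lies ctrl.pinch_z behind it (ctrl.pinch_z is the distance from the TCP to the grasp point, in m); x points along the fingers, z is the direction in which the jaws open and shut, and the axes are right-handed (so a half turn about x gives the same grasp; the last joint's range is limited). The gripper opens to 85 mm and grips with 20 to 120 N. Pads are 22 mm wide; open, the fingers measure 114 mm over their backs; the gripper's body (76 mm by 85 mm) begins 54 mm behind the grasp point. The pads swing forward as they close: fully open they stand 13 mm farther back than shut.
Start: joints at [-1.272, 0.591, 0.048, 1.609, -0.033, 0.943, -0.034], TCP at [0.277, 0.67, 0.231] pointing down, gripper open.
Joint ranges: [-2.69, 2.69], [-0.47, 2.24], [-1.27, 1.36], [0.19, 2.51], [-1.53, 4.68], [0.08, 2.07], [-3.09, 3.09]. Speed limits (rad/s): [2.57, 2.57, 3.14, 3.14, 3.14, 3.14, 3.14].

## Interface

Orientations are given as a unit quaternion [w, x, y, z].
In Python, from rig import ctrl, viewer gives the robot as it stands. The module is installed in compiled form; this text tells all that it offers.
- The arm moves only by the tool send_rows, never from a script. Its argument "plan" is a list of rows, each a list of 3 entries, a list of its own where there are three numbers: the shift along the tool's x, y, z in m, then the turn, a rotation vector about the tool's x, y, z in degrees, then the opening, from 0 (shut) to 1 (fully open). In form: [[[tx, ty, tz], [rx, ry, rz], fingers], ...]. A call has 1 to 10 rows; each row is the pose to reach, as a shift and turn from the pose measured when the call began, along the tool's axes at that moment; what a row does not reach only later rows make up. A row lasts 1/12 s, in which the tool goes at most 41.7 mm and 7.16 degrees, less where a joint would pass 70% of its speed; a pose out of reach is approached as far as the arm can. A call with a gripper value outside its range is refused whole. The fingers move at their own pace and stop on an object; "grip_force" is the grip in N (left out, the last holds). Time passes only in rows, so rows that repeat a pose let the fingers close. It gives the time, the measured TCP pose, the force and the opening at its end, in the units of the state.
- ctrl.read_state(): the state, without advancing time (a new reading comes with each control period).
- viewer.snapshot(name): name is "side" or "top" or "wrist"; returns a dict with "color" (480x640x3 uint8, red, green, blue), "fx", "fy", "cx", "cy" (pixels), "extrinsics" (4x4, takes a point from world to camera coordinates); the wrist camera has in their place "hand_eye" (4x4, takes a point from camera to tool coordinates, whose origin is the TCP and whose axes are the tool frame's). Camera axes: x right, y up, looking along -z (the intrinsics and any distortion apply to the point x, -y, -z); pixel columns grow to the right and rows downward; lengths in m; the calibration is good to about 2 mm. The wrist camera is an equidistant fisheye: a pixel r from the principal point sees the ray r / f radians off the axis. A picture is of the moment at which its call begins: read the wrist's pose just before it. There is no depth.
- ctrl.hand_in(): hands the job in, once; it reports no verdict.
The state is a dict: "clock": time; "q": joint angles; "dq": joint speeds; "joint_efforts": joint torques, N m; "tcp_pos": TCP position; "eef_rot": TCP orientation; "ft_force": force on the tool from outside, world axes, zero at the start; "torque": the same for the moment, N m; "gripper_width": finger opening in m.
Only numpy, scipy, OpenCV 4.12 (cv2) and the standard library are available. Lean on these libraries where they do the work, as an engineer would, in place of code of your own. Each camera call takes 0.05 s, during which the arm holds its last target.

## Task

The stoneware canister has fallen over: stand it upright on the bare table and let go of it, then pick it up again and set it upright in the middle of the serving stand's pulled-out tray, let go, and push the tray in until its spring catch clicks home. Do not drop or bang the canister, leave the cup and saucer, the jug and the potted plant where they are, and end with the hand clear of everything.

Things in the scene. Friction and masses are not known exactly. Their poses are not given: they have to be found in the camera images.
- canister: White stoneware canister with a thin green line near its top, 54 x 54 mm square, body 105 mm tall, with a round cork 40 mm wide 15 mm above it (120 mm in all), about 0.3 kg. Origin at the centre of its underside; z runs along its axis to the cork, x and y square to its flat sides. It starts lying on a flat side, cork pointing roughly at the robot (within 25 degrees), axis 27 mm above the table.
- stand: The low dark wooden serving stand, fixed to the table: base board 280 mm (x) by 160 mm (y), 12 mm thick; side rails 14 mm thick and 36 mm high along both long edges; a back wall 60 mm high at its far (+x) end; open at the front (-x). Origin at the centre of its underside; the tray slides in along its +x.
- tray (a joint): Position of the light wooden tray on the stand, in m: 0 pulled fully out (towards the stand's -x), 0.100 fully home. The spring roller catch resists from about 0.083 (up to some 5 N beyond the slide's friction of 1.5 N), is crested at 0.092, then snaps the tray to its stop at 0.100 and holds it.
- tray_mid (a point): Centre of the tray's flat floor surface, 23 mm above the table; axes as the stand's, x the direction in which the tray is pushed home. The tray is 160 mm (x) by 116 mm (y); inside its edging the floor is 142 x 104 mm. Side and back edging are 6 mm thick and stand 8 mm above the floor; the front board is described at tray_front.
- tray_front (a point): Middle of the top edge of the outer (-x) face of the tray's upright front board, 75 mm above the table; axes as the stand's. The board is 12 mm thick, 116 mm wide, reaches from 13 to 75 mm above the table, and is what to push against (towards +x) or pinch. It lies 80 mm before tray_mid.
- cup: Bystander: white coffee cup, 72 mm wide, 62 mm high, standing on the saucer. Origin at the centre of its underside.
- saucer: Bystander: white saucer 124 mm wide. Origin at the centre of its underside.
- jug: Bystander: white milk jug with a handle, 80 mm wide, 115 mm high. Origin at the centre of its underside.
- agave: Bystander: potted agave; pot 112 mm wide and 95 mm high, leaves to about 210 mm. Origin at the centre of its underside.
- table: The medium-brown wooden coffee table; its top is the work surface at height 0. Origin in the middle of the top.

How it is judged:
On the way, in this order (a step that is already met when the one before it is completed fails the run):
1. the canister stands upright on the bare table (not on the stand), let go (angle between canister's own z axis and vertical below 0.08 rad and height (world z) of canister below 0.006 m and contact force between canister and the fingers below 0.2 N and linear speed of canister below 0.02 m/s), for 0.3 s.
2. the canister stands upright on the tray's floor, within 25 mm of its middle, let go, while the tray is still pulled out (tray position under 0.06) (horizontal distance between canister and tray_mid below 0.025 m and angle between canister's own z axis and vertical below 0.08 rad and z of canister in the frame of tray_mid between -0.004 and 0.004 m and contact force between canister and the fingers below 0.2 N and linear speed of canister below 0.02 m/s and value of joint tray below 0.06 m), for 0.3 s.
At the end, for the whole second after the job is handed in: The tray is fully home behind its spring catch (tray position above 0.0965 of 0.100), the canister stands upright (within about 4 degrees) and still on the tray's floor within 25 mm of its middle, and the robot touches neither the canister nor the stand (value of joint tray above 0.0965 m and horizontal distance between canister and tray_mid below 0.025 m and angle between canister's own z axis and vertical below 0.08 rad and z of canister in the frame of tray_mid between -0.004 and 0.004 m and linear speed of canister below 0.02 m/s and contact force between each of canister, stand and the arm below 0.2 N).
It fails at once if a bystander (cup, saucer, jug, plant) is shifted by more than 20 mm or tipped (distance of any of cup, saucer, jug, agave from where it was at the start of the episode above 0.02 m or angle between any of cup, jug, agave's own z axis and vertical above 0.3 rad).
It fails at once if the canister is dropped or banged: it strikes the table or the stand with more than 40 N (contact force between canister and table above 40 N or contact force between canister and stand above 40 N).
It also fails if it takes over 67 s, if anything falls off the work surface, if the arm or the gripper's body presses on something with over 40 N, if the wrist force passes 120 N, or if a joint passes its speed limit or range.

## Working session

There is one attempt and no reset: what is moved stays moved. The work goes in short steps, Python scripts to look and compute and a tool call to move; the robot and the scene stay as the last step left them, time stands still between calls to the robot, and variables do not carry over. Pictures are saved under pics/ and viewed, and the job is handed in when it is done.

Besides the shell and the picture viewer there is one more tool, called as name(argument=value, ...) on one line, values as JSON. send_rows: Moves the arm, as the interface text tells. Its arguments: {"type":"object","properties":{"plan":{"type":"array"},"grip_force":{"type":"number"}},"required":["plan"]}

```bash
mkdir -p pics
cat > h.py <<'E'
import numpy as np,cv2
from rig import ctrl,viewer
from scipy.spatial.transform import Rotation as R
def st():
    s=ctrl.read_state();return s
def snap(n,f):
    d=viewer.snapshot(n);cv2.imwrite('pics/'+f,d['color'][:,:,::-1]);return d
E
python3 - <<'E'
from h import *
s=st();print(s);print(ctrl.pinch_z)
import pickle
for n in['side','top','wrist']:
    d=snap(n,n+'0.png');pickle.dump(d,open(n+'.pkl','wb'));print({k:v for k,v in d.items() if k!='color'})
E
```

```text
{'clock': 0.0, 'q': array([-1.27252934,  0.59209448,  0.04828292,  1.60986703, -0.03332333,
        0.94269854, -0.03371142]), 'dq': array([-0.0006328 , -0.0016254 , -0.0003992 ,  0.00101387, -0.00035041,
       -0.00087056, -0.00321409]), 'joint_efforts': array([-3.72243239e-04, -5.48680794e+01,  1.54658016e+00, -1.98136067e+01,
        9.45997657e-03,  8.59775202e-03, -7.60988126e-07]), 'tcp_pos': array([0.27647631, 0.66929377, 0.23014153]), 'eef_rot': array([ 0.58709588, -0.39361453,  0.58838585,  0.39266796]), 'ft_force': array([-0.23175702,  0.85501662,  0.36622534]), 'torque': array([0.00924485, 0.06067887, 0.04323274]), 'gripper_width': 0.08515000547564712}
0.0187
{'fx': 466.3882339543718, 'fy': 466.3882339543718, 'cx': 316.4669757195017, 'cy': 225.7649086761319, 'extrinsics': array([[ 0.84781026, -0.53029386,  0.00248837, -0.45126362],
       [ 0.36759805,  0.59106855,  0.71799   , -0.25061965],
       [-0.38221649, -0.60780457,  0.69604897, -0.97662833],
       [ 0.        ,  0.        ,  0.        ,  1.        ]])}
{'fx': 566.0851942882746, 'fy': 566.0851942882746, 'cx': 32
[... 155 characters left out ...]
8172e-01,  1.58949334e-04,  1.91471440e-01,
        -5.27360268e-01],
       [-1.91468574e-01,  6.34821321e-03,  9.81478214e-01,
        -1.59039288e+00],
       [ 0.00000000e+00,  0.00000000e+00,  0.00000000e+00,
         1.00000000e+00]])}
{'fx': 371.64829954431775, 'fy': 371.64829954431775, 'cx': 317.21654806772443, 'cy': 238.11957989548378, 'hand_eye': array([[-2.62883919e-04,  2.87693430e-01, -9.57722518e-01,
        -1.41780662e-01],
       [-2.96049823e-05,  9.57722548e-01,  2.87693447e-01,
         7.41719033e-02],
       [ 9.99999965e-01,  1.03983339e-04, -2.43252698e-04,
        -1.55772651e-04],
       [ 0.00000000e+00,  0.00000000e+00,  0.00000000e+00,
         1.00000000e+00]])}
```

View pics/top0.png

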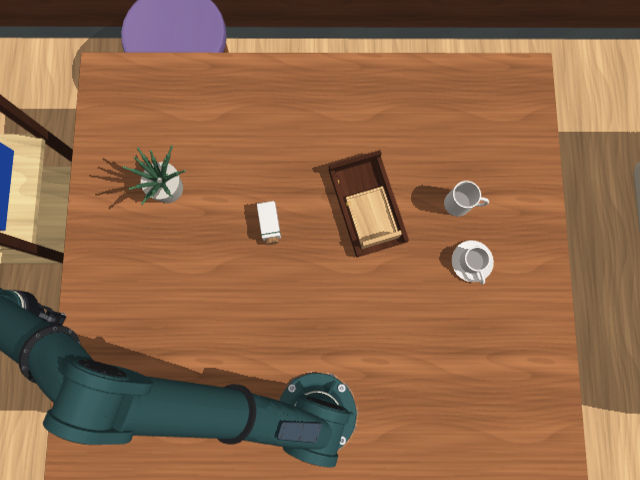

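View pics/side0.png

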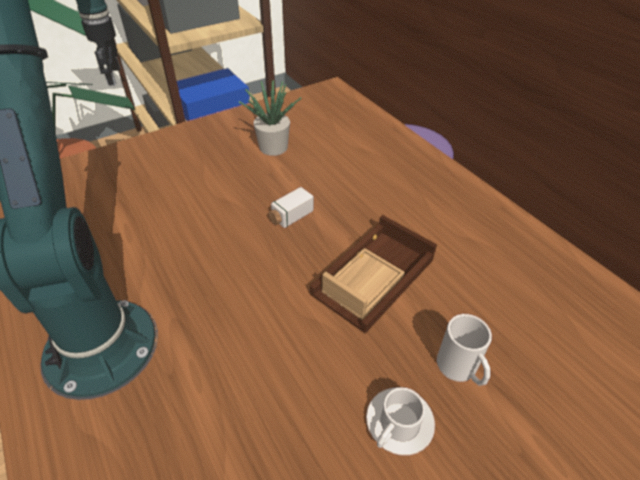

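Run:
```python
import cv2
a=cv2.imread('pics/top0.png')
cv2.imwrite('pics/c1.png',cv2.resize(a[190:250,240:300],None,fx=10,fy=10,interpolation=cv2.INTER_CUBIC))
cv2.imwrite('pics/c2.png',cv2.resize(a[145:265,310:420],None,fx=5,fy=5,interpolation=cv2.INTER_CUBIC))
a=cv2.imread('pics/side0.png')
cv2.imwrite('pics/c3.png',cv2.resize(a[180:235,260:325],None,fx=10,fy=10,interpolation=cv2.INTER_CUBIC))
```

```text
(no output)
```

View pics/c1.png

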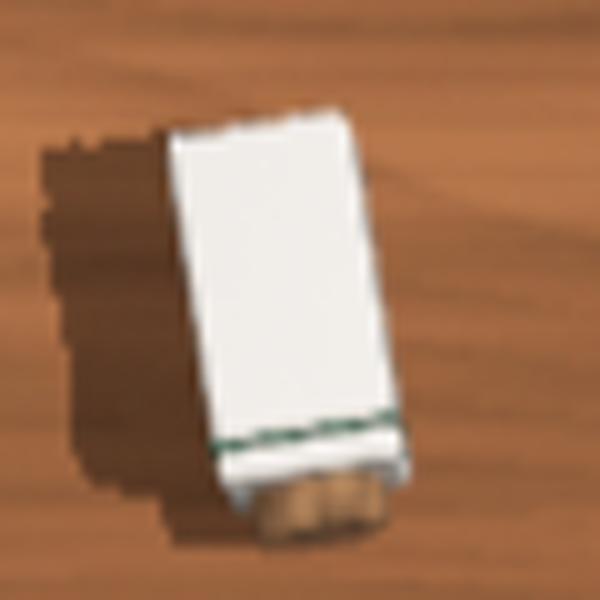

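View pics/c2.png

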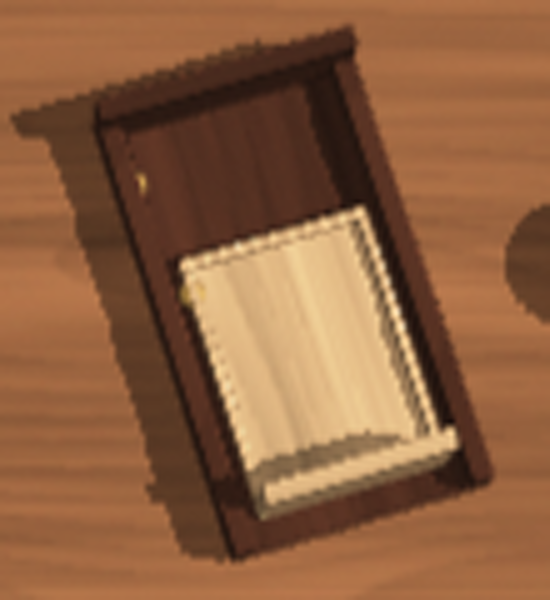

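View pics/c3.png

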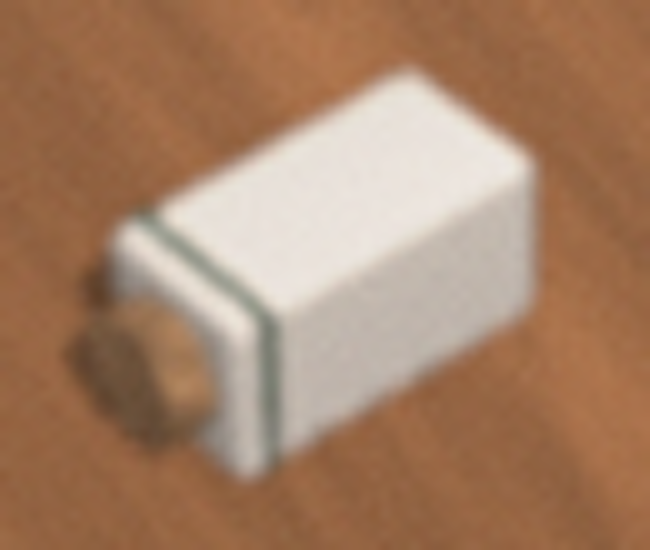

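```bash
cat >> h.py <<'E'
def w(d,u,v,z):
    E=d['extrinsics'];Rm=E[:3,:3];t=E[:3,3]
    c=-Rm.T@t; r=Rm.T@np.array([(u-d['cx'])/d['fx'],-(v-d['cy'])/d['fy'],-1])
    return c+r*(z-c[2])/r[2]
def proj(d,p):
    E=d['extrinsics'];q=E[:3,:3]@np.asarray(p)+E[:3,3]
    return np.array([d['cx']-d['fx']*q[0]/q[2],d['cy']+d['fy']*q[1]/q[2]])
E
python3 - <<'E'
from h import *
import pickle
d=pickle.load(open('top.pkl','rb'));s=pickle.load(open('side.pkl','rb'))
print('can top');P=[w(d,*p,.054) for p in[(257,203.2),(274.5,201),(262.2,238),(280.5,236)]]
for p in P:print(p.round(4))
print([np.linalg.norm(P[a]-P[b]) for a,b in[(0,1),(2,3),(0,2),(1,3)]])
print('can side');P=[w(s,260+a/10,180+b/10,.054) for a,b in[(405,68),(532,160),(115,240),(250,325)]]
for p in P:print(p.round(4))
print([np.linalg.norm(P[a]-P[b]) for a,b in[(0,1),(2,3),(0,2),(1,3)]])
print('tray')
f=lambda a,b,z:w(d,310+a/5,145+b/5,z)
for a,b,z in[(180,262,.031),(362,207,.031),(265,507,.075),(458,450,.075),(262,485,.075),(455,428,.075)]:print(f(a,b,z).round(4))
print('stand');
for a,b,z in[(97,105,.06),(355,28,.06),(235,560,.012),(492,480,.036)]:print(f(a,b,z).round(4))
for n,p in dict(jug=(463,213),saucer=(473,261),pot=(167,192)).items():print(n,w(d,*p,0).round(3))
E
```

```text
can top
[0.5919 0.173  0.054 ]
[0.5986 0.1221 0.054 ]
[0.4891 0.1559 0.054 ]
[0.4949 0.1033 0.054 ]
[np.float64(0.05130305031934399), np.float64(0.05292330495463891), np.float64(0.10427320596777254), np.float64(0.10531829911160404)]
can side
[0.5883 0.1718 0.054 ]
[0.5974 0.1208 0.054 ]
[0.4881 0.151  0.054 ]
[0.502  0.1037 0.054 ]
[np.float64(0.05175806419304538), np.float64(0.049269289384498684), np.float64(0.10238364355085951), np.float64(0.09701111877304157)]
tray
[ 0.6151 -0.0878  0.031 ]
[ 0.6489 -0.1966  0.031 ]
[ 0.4613 -0.1324  0.075 ]
[ 0.4941 -0.2429  0.075 ]
[ 0.4739 -0.1309  0.075 ]
[ 0.5069 -0.2416  0.075 ]
stand
[ 0.703  -0.0384  0.06  ]
[ 0.7506 -0.1914  0.06  ]
[ 0.4397 -0.1194  0.012 ]
[ 0.4833 -0.2682  0.036 ]
jug [ 0.575 -0.441  0.   ]
saucer [ 0.429 -0.464  0.   ]
pot [0.639 0.451 0.   ]
```

```bash
cat >> h.py <<'E'
PZ=0.0187
def rot(q): return R.from_quat([q[1],q[2],q[3],q[0]])
def frame(yaw,tilt,flip=1):
    "tilt deg forward from vertical-down along yaw(deg); y_tool along +yaw dir if flip=1"
    y=np.radians(yaw);t=np.radians(tilt);d=np.array([np.cos(y),np.sin(y),0]);k=np.array([0,0,1.])
    X=np.sin(t)*d-np.cos(t)*k; Y=flip*(np.cos(t)*d+np.sin(t)*k); Z=np.cross(X,Y)
    return R.from_matrix(np.c_[X,Y,Z])
def rel(pin,Rt,s=None):
    s=s or st(); R0=rot(s['eef_rot']); tcp=np.asarray(pin)+Rt.as_matrix()[:,0]*PZ
    sh=R0.inv().apply(tcp-s['tcp_pos']); rv=(R0.inv()*Rt).as_rotvec(degrees=True)
    print('shift',sh.round(4),'turn',rv.round(2),'dist',np.linalg.norm(sh).round(4),'rows',max(np.linalg.norm(sh)/.0417,np.linalg.norm(rv)/7.16).round(1))
def show():
    s=st();M=rot(s['eef_rot']).as_matrix()
    print('t',s['clock'],'tcp',s['tcp_pos'].round(4),'pinch',(s['tcp_pos']-PZ*M[:,0]).round(4),'w',s['gripper_width'],'f',s['ft_force'].round(2));print('q',s['q'].round(3));print(M.round(3))
    import json;open('log.txt','a').write(json.dumps([s['q'].tolist(),s['tcp_pos'].tolist(),M.tolist()])+'\n')
    return s
E
python3 - <<'E'
from h import *
show()
p=np.array([.521,.135,.027])
for fl in(1,-1):
  F=frame(9.9,45,fl);rel(p-F.as_matrix()[:,0]*.12+[0,0,.05],F)
rel([.45,.13,.25],frame(9.9,0,-1))
E
```

```text
t 0.15 tcp [0.2766 0.6695 0.2304] pinch [0.2766 0.6695 0.2491] w 0.08547362364041171 f [ 0.61 -0.89 -0.6 ]
q [-1.273  0.592  0.048  1.61  -0.033  0.943 -0.034]
[[-0.001 -0.924  0.382]
 [-0.002  0.382  0.924]
 [-1.    -0.    -0.002]]
shift [ 0.0826 -0.3694 -0.4389] turn [137.91 -57.16  16.69] dist 0.5795 rows 21.0
shift [ 0.0826 -0.3694 -0.4389] turn [-30.61 -12.79 -43.8 ] dist 0.5795 rows 13.9
shift [-1.000e-04 -3.662e-01 -4.324e-01] turn [-3.234e+01 -1.000e-01 -2.000e-02] dist 0.5667 rows 13.6
```

Run:
```python
from h import *
rel([.45,.12,.25],frame(9.9,0,1))
```

```text
shift [-1.000e-04 -3.700e-01 -4.416e-01] turn [ 1.4766e+02 -3.0000e-02  1.3000e-01] dist 0.5762 rows 20.6
```

send_rows(plan=[[[0, -0.37, -0.44], [147.5, 0, 0], 1], [[0, -0.37, -0.44], [147.5, 0, 0], 1], [[0, -0.37, -0.44], [147.5, 0, 0], 1], [[0, -0.37, -0.44], [147.5, 0, 0], 1], [[0, -0.37, -0.44], [147.5, 0, 0], 1], [[0, -0.37, -0.44], [147.5, 0, 0], 1], [[0, -0.37, -0.44], [147.5, 0, 0], 1], [[0, -0.37, -0.44], [147.5, 0, 0], 1], [[0, -0.37, -0.44], [147.5, 0, 0], 1], [[0, -0.37, -0.44], [147.5, 0, 0], 1]])

```text
clock: 0.98
tcp_pos: [0.4027, 0.2709, 0.2313]
eef_rot: [0.707, 0.027, 0.706, -0.027]
ft_force: [-0.0, 0.3, 0.4]
gripper_width: 0.0848
```

Run:
```python
from h import *
show()
rel([.45,.12,.25],frame(9.9,0,1))
```

```text
t 0.9833 tcp [0.4027 0.2709 0.2313] pinch [0.4027 0.2709 0.25  ] w 0.08481148390298536 f [-0.04  0.25  0.43]
q [-1.029  0.313  0.43   2.151 -0.196  0.714 -0.545]
[[ 0.     0.077  0.997]
 [-0.001  0.997 -0.077]
 [-1.    -0.001  0.   ]]
shift [ 1.000e-04 -1.468e-01  5.870e-02] turn [7.57e+01 5.00e-02 2.00e-02] dist 0.1581 rows 10.6
```

send_rows(plan=[[[0, -0.147, 0.059], [75.5, 0, 0], 1], [[0, -0.147, 0.059], [75.5, 0, 0], 1], [[0, -0.147, 0.059], [75.5, 0, 0], 1], [[0, -0.147, 0.059], [75.5, 0, 0], 1], [[0, -0.147, 0.059], [75.5, 0, 0], 1], [[0, -0.147, 0.059], [75.5, 0, 0], 1], [[0, -0.147, 0.059], [75.5, 0, 0], 1], [[0, -0.147, 0.059], [75.5, 0, 0], 1], [[0, -0.147, 0.059], [75.5, 0, 0], 1], [[0, -0.147, 0.059], [75.5, 0, 0], 1]])

```text
clock: 1.82
tcp_pos: [0.4501, 0.1198, 0.2314]
eef_rot: [0.557, 0.435, 0.557, -0.436]
ft_force: [-0.0, 0.5, 0.1]
gripper_width: 0.0853
```

Run:
```python
from h import *
show()
p=np.array([.521,.135,.027])
for t in(30,45):
  F=frame(9.9,t,1);rel(p-F.as_matrix()[:,0]*.10+[0,0,.04],F)
```

```text
t 1.8167 tcp [0.4501 0.1198 0.2314] pinch [0.4501 0.1198 0.2501] w 0.08534989810196035 f [-0.02  0.51  0.1 ]
q [-0.984  0.351  0.804  2.199 -0.379  0.73  -1.25 ]
[[ 0.     0.97   0.241]
 [-0.001  0.241 -0.97 ]
 [-1.    -0.     0.001]]
shift [ 0.094   0.032  -0.0006] turn [ 3.98 -1.03 29.99] dist 0.0993 rows 4.2
shift [ 0.1069  0.0152 -0.0018] turn [ 3.86 -1.56 44.98] dist 0.108 rows 6.3
```

```bash
cat > fit.py <<'E'
from h import *
import json,itertools
from scipy.optimize import least_squares
D=[json.loads(l) for l in open('log.txt')]
def ry(a):return R.from_euler('y',a).as_matrix()
def rz(a):return R.from_euler('z',a).as_matrix()
def fk(q,sg,p):
    z0,L1,L2,Lt,a1,a2,c3,o1=p
    z=np.array([0,0,1.]);x=np.array([1.,0,0])
    M=rz(sg[0]*q[0]+o1)@ry(q[1])@rz(sg[1]*q[2]); P=z0*z+M@(L1*z+a1*x)
    M=M@ry(q[3]);P=P+M@(a2*x);M=M@rz(sg[2]*q[4]);P=P+M@(z*L2)
    M=M@ry(q[5]);P=P+M@(c3*x);M=M@rz(sg[3]*q[6]);P=P+M@z*Lt
    return P,M
if __name__=='__main__':
  for sg in itertools.product([1,-1],repeat=4):
    def res(p):
        r=[]
        for q,t,M in D:
            P,m=fk(q,sg,p);r+=list(P-t)+list(.1*(m[:,2]-np.array(M)[:,0]))+[1e-3*(p[4]),1e-3*p[5],1e-3*p[6]]
        return r
    s=least_squares(res,[.36,.45,.45,.3,0,0,0,0.]);print(sg,s.cost.round(6),s.x.round(4))
E
python3 fit.py
```

```text
(1, 1, 1, 1) 0.009453 [551.9886  -0.6958   3.5942 547.5456   1.8522   0.6029   3.4583  -0.6248]
(1, 1, 1, -1) 0.009453 [551.9886  -0.6958   3.5942 547.5456   1.8522   0.6029   3.4583  -0.6248]
(1, 1, -1, 1) 0.016557 [  7.8891  -7.6168   9.1988 -11.9702   6.0553   5.5853   5.6635  -0.8122]
(1, 1, -1, -1) 0.016557 [  7.8891  -7.6168   9.1988 -11.9702   6.0553   5.5853   5.6635  -0.8122]
(1, -1, 1, 1) 0.006279 [-1.0797  0.1714 -1.6672  0.8197 -0.5194 -0.8851 -0.4372 -0.6572]
(1, -1, 1, -1) 0.006279 [-1.0797  0.1714 -1.6672  0.8197 -0.5194 -0.8851 -0.4372 -0.6572]
(1, -1, -1, 1) 1.2e-05 [-2.285184e+02 -1.156800e+00 -1.172900e+00 -2.285819e+02  2.329000e-01
 -7.004000e-01  1.410000e-01 -6.287000e-01]
(1, -1, -1, -1) 1.2e-05 [-2.285184e+02 -1.156800e+00 -1.172900e+00 -2.285819e+02  2.329000e-01
 -7.004000e-01  1.410000e-01 -6.287000e-01]
(-1, 1, 1, 1) 0.007975 [-2.520639e+02  1.332300e+00 -2.585300e+00 -2.482852e+02 -1.498100e+00
 -6.745000e-01 -2.481200e+00 -4.630000e-02]
(-1, 1, 1, -1) 0.007975 [-2.520639e+02  1.332300e+00 -2.585300e+00 -2.482852e+02 -1.498100e+00
 -6.745000e-01 -2.481200e+00 -4.630000e-02]
(-1, 1, -1, 1) 0.003466 [-6.2322  6.0216 -6.8444  8.8373 -4.4093 -4.7182 -3.7929 -0.1479]
(-1, 1, -1, -1) 0.003466 [-6.2322  6.0216 -6.8444  8.8373 -4.4093 -4.7182 -3.7929 -0.1479]
(-1, -1, 1, 1) 0.001581 [ 0.0581  0.5488  0.5949 -0.1527  0.0938  0.041   0.1163 -0.0651]
(-1, -1, 1, -1) 0.001581 [ 0.0581  0.5488  0.5949 -0.1527  0.0938  0.041   0.1163 -0.0651]
(-1, -1, -1, 1) 0.0 [18.1196  0.6461  0.5668 18.043   0.041   0.0321  0.0771 -0.0603]
(-1, -1, -1, -1) 0.0 [18.1196  0.6461  0.5668 18.043   0.041   0.0321  0.0771 -0.0603]
```

send_rows(plan=[[[0.03, 0.03, 0], [0, 0, 7], 1], [[0.05, 0.03, 0], [1, 0, 14], 1], [[0.07, 0.03, 0], [2, 0, 21], 1], [[0.09, 0.03, 0], [3, -1, 28], 1], [[0.1, 0.02, 0], [4, -1.5, 35], 1], [[0.107, 0.015, -0.002], [4, -1.5, 42], 1], [[0.107, 0.015, -0.002], [4, -1.5, 45], 1], [[0.107, 0.015, -0.002], [4, -1.5, 45], 1]])

```text
clock: 2.48
tcp_pos: [0.4834, 0.1332, 0.2064]
eef_rot: [0.634, 0.561, 0.429, -0.316]
ft_force: [0.3, -0.8, 0.4]
gripper_width: 0.0856
```

```bash
python3 - <<'E'
from h import *
show()
snap('wrist','w1.png');snap('side','s1.png')
p=np.array([.521,.135,.027])
F=frame(9.9,45,1);rel(p,F)
E
python3 fit.py
```

```text
t 2.4833 tcp [0.4834 0.1332 0.2064] pinch [0.4753 0.1316 0.2232] w 0.08560533595226884 f [ 0.29 -0.78  0.43]
q [-0.893  0.29   0.58   2.442 -1.534  0.078 -0.231]
[[ 0.432  0.881  0.19 ]
 [ 0.081  0.172 -0.982]
 [-0.898  0.44   0.002]]
shift [ 0.1964 -0.0418  0.0102] turn [ 0.96 -0.78 18.67] dist 0.201 rows 4.8
(1, 1, 1, 1) 0.043312 [-1.99    2.1099  0.2723 -0.3179 -0.5858  0.034   0.1527  2.4137]
(1, 1, 1, -1) 0.043312 [-1.99    2.1099  0.2723 -0.3179 -0.5858  0.034   0.1527  2.4137]
(1, 1, -1, 1) 0.040749 [ 2.2981 -2.1823  0.0225 -0.2216  0.788   0.0221  0.1799 -0.7275]
(1, 1, -1, -1) 0.040749 [ 2.2981 -2.1823  0.0225 -0.2216  0.788   0.0221  0.1799 -0.7275]
(1, -1, 1, 1) 0.011462 [-0.5453 -0.3294 -1.0213 -0.0061 -0.2177 -0.4111 -0.2225 -0.6478]
(1, -1, 1, -1) 0.011462 [-0.5453 -0.3294 -1.0213 -0.0061 -0.2177 -0.4111 -0.2225 -0.6478]
(1, -1, -1, 1) 0.008874 [-1.3007 -0.191  -0.9017 -0.7436 -0.0186 -0.4849  0.158  -0.6584]
(1, -1, -1, -1) 0.008874 [-1.3007 -0.191  -0.9017 -0.7436 -0.0186 -0.4849  0.158  -0.6584]
(-1, 1, 1, 1) 0.017988 [-1.6906  1.7067  0.0843 -0.1544 -0.3453 -0.2367  0.1364 -0.1304]
(-1, 1, 1, -1) 0.017988 [-1.6906  1.7067  0.0843 -0.1544 -0.3453 -0.2367  0.1364 -0.1304]
(-1, 1, -1, 1) 0.018355 [-1.7683  1.8136 -0.2097  0.2569 -0.5727 -0.374  -0.1483 -0.128 ]
(-1, 1, -1, -1) 0.018355 [-1.7683  1.8136 -0.2097  0.2569 -0.5727 -0.374  -0.1483 -0.128 ]
(-1, -1, 1, 1) 0.002037 [-0.1295  0.732   0.3555  0.146  -0.0036 -0.1222  0.0398 -0.0611]
(-1, -1, 1, -1) 0.002037 [-0.1295  0.732   0.3555  0.146  -0.0036 -0.1222  0.0398 -0.0611]
(-1, -1, -1, 1) 3.5e-05 [ 0.3545  0.592   0.4734  0.3182  0.0195  0.0085 -0.0009 -0.0638]
(-1, -1, -1, -1) 3.5e-05 [ 0.3545  0.592   0.4734  0.3182  0.0195  0.0085 -0.0009 -0.0638]
```

```bash
cat > kin.py <<'E'
from h import *
import json
from scipy.optimize import least_squares
def ry(a):return R.from_euler('y',a).as_matrix()
def rz(a):return R.from_euler('z',a).as_matrix()
z=np.array([0,0,1.])
def fk(q,p):
    z0,L1,L2,Lt,o1,o7=p[:6]; e=p[6:12]
    M=rz(-q[0]+o1)@ry(q[1]+e[0])@rz(-q[2]+e[1]); P=z0*z+M@np.array([e[4],0,L1])
    M=M@ry(q[3]+e[2])@rz(-q[4]+e[3]);P=P+M@np.array([e[5],0,L2])
    M=M@ry(q[5]+e[6-6]*0+0);M=M@rz(-q[6]+o7);P=P+M@z*Lt
    # tool x = M z ; tool y,z = M cols
    return P,np.c_[M[:,2],M[:,0],M[:,1]]
def fit():
    D=[json.loads(l) for l in open('log.txt')]
    best=None
    for o7 in(0,1.57,3.14,-1.57):
        p0=np.array([.35,.59,.47,.32,-.06,o7]+[0]*6)
        def res(p):
            r=[]
            for q,t,M in D:
                P,m=fk(q,p);r+=list(P-t)+list(.3*(m-np.array(M)).ravel())
            return r+list(1e-2*p[6:])
        s=least_squares(res,p0)
        if best is None or s.cost<best.cost:best=s
    return best,D
if __name__=='__main__':
    b,D=fit();print(b.cost,b.x.round(4))
    for q,t,M in D:
        P,m=fk(q,b.x);print((P-t).round(4),np.abs(m-np.array(M)).max().round(4))
    np.save('p.npy',b.x)
E
python3 kin.py
```

```text
8.652378257368101e-05 [ 0.3262  0.5945  0.4569  0.314  -0.0699  1.5203 -0.0194  0.0104  0.015
 -0.0151  0.03   -0.0062]
[ 0.0021 -0.0037  0.0028] 0.0068
[-0.0009  0.0078  0.001 ] 0.0008
[-0.0003 -0.0006 -0.0023] 0.0069
[ 0.0001  0.0013 -0.0015] 0.0164
```

View pics/s1.png

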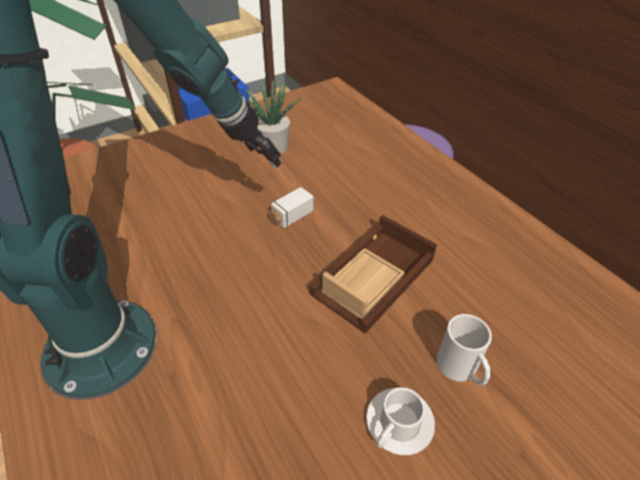

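View pics/w1.png

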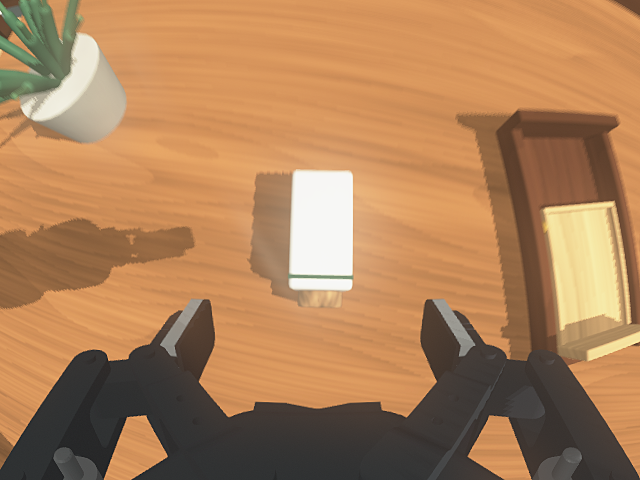

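```bash
cat >> kin.py <<'E'
lo=np.array([-2.69,-.47,-1.27,.19,-1.53,.08,-3.09])+.03;hi=np.array([2.69,2.24,1.36,2.51,4.68,2.07,3.09])-.03
def ik(pin,F,p,q0,n=12,seed=0):
    M=F.as_matrix();t=np.asarray(pin)+M[:,0]*PZ;rng=np.random.default_rng(seed)
    def res(q):
        P,m=fk(q,p);return np.r_[(P-t),.3*(m-M).ravel(),1e-4*(q-q0)]
    best=None
    for i in range(n):
        x0=np.clip(q0,lo+.001,hi-.001) if i==0 else rng.uniform(lo,hi)
        s=least_squares(res,x0,bounds=(lo,hi),max_nfev=60)
        r=res(s.x);e=np.linalg.norm(r[:3]),np.abs(r[3:12]).max()/.3
        k=(e[0]+.3*e[1])
        if best is None or k<best[0]-1e-3 or (k<best[0]+1e-3 and np.linalg.norm(s.x-q0)<np.linalg.norm(best[1]-q0)):best=(k,s.x,e)
    return best
E
python3 - <<'E'
from kin import *
p=np.load('p.npy');q0=np.array([-.98,.35,.8,2.2,-.38,.73,-1.25])
for fl in(1,-1):
 for t in(60,45,35,25,15,0):
  b=ik([.521,.135,.027],frame(9.9,t,fl),p,q0);print('grasp',fl,t,b[0].round(4),b[1].round(2))
for fl in(1,-1):
 for x in(.55,.65,.75):
  for t in(-30,-45,-55,-65,-75,-90):
   b=ik([x,.12,.075],frame(9.9,t,fl),p,q0,8);print('place',fl,x,t,b[0].round(4),b[1].round(2))
E
```

```text
grasp 1 60 0.0578 [-1.22  1.58  0.94  2.48  3.1   1.4   0.3 ]
grasp 1 45 0.0344 [-0.56  0.93  0.24  2.48  3.13  0.99  1.27]
grasp 1 35 0.0019 [-0.47  0.82  0.14  2.48  3.13  0.76  1.36]
grasp 1 25 0.0 [-0.36  0.74  0.02  2.39  3.04  0.43  1.5 ]
grasp 1 15 0.0 [-0.25  0.71 -0.09  2.29  2.5   0.15  2.08]
grasp 1 0 0.0 [-0.59  0.75  0.35  2.14 -0.72  0.36 -1.04]
grasp -1 60 0.0578 [-1.29  1.67  1.02  2.48  3.13  1.4  -2.98]
grasp -1 45 0.0344 [-0.56  0.93  0.24  2.48  3.13  0.99 -1.87]
grasp -1 35 0.0019 [-0.46  0.82  0.13  2.48  3.12  0.76 -1.78]
grasp -1 25 0.0 [ 0.09  0.83 -0.54  2.4   2.41  0.6  -0.88]
grasp -1 15 0.0 [-0.11  0.73 -0.26  2.3   2.14  0.23 -0.68]
grasp -1 0 0.0 [-0.1   0.75 -0.28  2.14  0.59  0.33  0.87]
place 1 0.55 -30 0.0 [-0.63  0.91  0.54  1.73 -0.42  1.17 -1.27]
place 1 0.55 -45 0.0 [-0.61  1.05  0.56  1.56 -0.38  1.48 -1.28]
place 1 0.55 -55 0.0 [-0.6   1.13  0.56  1.45 -0.36  1.67 -1.28]
place 1 0.55 -65 0.0 [-0.58  1.22  0.56  1.35 -0.33  1.85 -1.28]
place 1 0.55 -75 0.0 [-0.56  1.3   0.54  1.27 -0.29  2.01 -1.27]
place 1 0.55 -90 0.0619 [-0.21  1.29 -0.09  1
[... 1329 characters left out ...]
.25  0.01  1.6   1.49]
place -1 0.65 -55 0.0 [-0.22  1.17 -0.05  1.12  0.02  1.81  1.48]
place -1 0.65 -65 0.0 [-0.21  1.27 -0.07  1.    0.03  2.01  1.47]
place -1 0.65 -75 0.0525 [-0.24  1.28 -0.01  1.06 -0.02  2.04  1.5 ]
place -1 0.65 -90 0.1468 [-0.23  1.3  -0.02  1.18 -0.02  2.04  1.49]
place -1 0.75 -30 0.0 [-0.24  1.08  0.02  1.12 -0.02  1.47  1.53]
place -1 0.75 -45 0.0 [-0.25  1.24  0.06  0.86 -0.04  1.84  1.55]
place -1 0.75 -55 0.0111 [-0.24  1.33  0.02  0.72 -0.02  2.04  1.54]
place -1 0.75 -65 0.0702 [-0.24  1.32  0.03  0.82 -0.02  2.04  1.54]
place -1 0.75 -75 0.1324 [-0.24  1.31  0.03  0.92 -0.02  2.04  1.54]
place -1 0.75 -90 0.2286 [-0.25  1.31  0.05  1.05 -0.02  2.04  1.56]
```

Run:
```python
from kin import *
p=np.load('p.npy');q0=np.array([-.98,.35,.8,2.2,-.38,.73,-1.25])
q=q0
for t in(0,5,10,15,20,25):
  b=ik([.521,.135,.027],frame(9.9,t,1),p,q,1);q=b[1];print('grasp',t,b[0].round(4),b[1].round(2))
q=ik([.521,.135,.027],frame(9.9,10,1),p,q0,1)[1]
for x in (.46,.5,.54):
 qq=q
 for t in(0,-30,-60,-70,-75,-80,-85):
   b=ik([x,.13,.075],frame(9.9,t,1),p,qq,1);qq=b[1];print('place',x,t,b[0].round(4),b[1].round(2))
```

```text
grasp 0 0.0 [-0.59  0.75  0.35  2.14 -0.72  0.36 -1.04]
grasp 5 0.0 [-0.53  0.73  0.26  2.2  -0.83  0.21 -0.93]
grasp 10 0.0 [-0.5   0.72  0.21  2.25 -1.47  0.11 -0.29]
grasp 15 0.0327 [-0.52  0.7   0.23  2.24 -1.5   0.11 -0.27]
grasp 20 0.0655 [-0.55  0.68  0.26  2.24 -1.5   0.11 -0.28]
grasp 25 0.0975 [-0.58  0.66  0.29  2.23 -1.5   0.11 -0.29]
place 0.46 0 0.0 [-0.65  0.63  0.39  2.27 -0.68  0.35 -1.08]
place 0.46 -30 0.0 [-0.61  0.81  0.41  1.94 -0.35  1.01 -1.37]
place 0.46 -60 0.0 [-0.35  1.02  0.07  1.65 -0.11  1.53 -1.61]
place 0.46 -70 0.0 [-0.34  1.1   0.06  1.57 -0.1   1.7  -1.61]
place 0.46 -75 0.0 [-0.34  1.14  0.06  1.53 -0.1   1.78 -1.61]
place 0.46 -80 0.0 [-0.34  1.19  0.06  1.5  -0.1   1.86 -1.62]
place 0.46 -85 0.0 [-0.24  1.23 -0.09  1.47 -0.05  1.93 -1.73]
place 0.5 0 0.0 [-0.74  0.69  0.55  2.19 -0.81  0.47 -0.95]
place 0.5 -30 0.0 [-0.6   0.84  0.43  1.85 -0.35  1.07 -1.36]
place 0.5 -60 0.0 [-0.47  1.07  0.28  1.54 -0.21  1.63 -1.47]
place 0.5 -70 0.0 [-0.43  1.15  0.24  1.46 -0.17  1.79 -1.5 ]
place 0.5 -75 0.0 [-0.35  1.18  0.11  1.42 -0.11  1.86 -1.58]
place 0.5 -80 0.0 [-0.28  1.22 -0.01  1.38 -0.06  1.94 -1.66]
place 0.5 -85 0.0 [-0.28  1.26 -0.01  1.35 -0.06  2.02 -1.67]
place 0.54 0 0.0 [-0.74  0.73  0.58  2.1  -0.78  0.53 -0.97]
place 0.54 -30 0.0 [-0.64  0.9   0.53  1.75 -0.42  1.16 -1.29]
place 0.54 -60 0.0 [-0.48  1.11  0.33  1.43 -0.23  1.71 -1.44]
place 0.54 -70 0.0 [-0.45  1.19  0.29  1.34 -0.2   1.88 -1.46]
place 0.54 -75 0.0 [-0.41  1.23  0.24  1.3  -0.16  1.96 -1.49]
place 0.54 -80 0.0 [-0.36  1.26  0.14  1.26 -0.12  2.03 -1.56]
place 0.54 -85 0.0242 [-0.22  1.28 -0.11  1.28 -0.02  2.04 -1.74]
```

Run:
```python
from h import *
rel([.5,.13,.2],frame(9.9,0,1))
rel([.5,.13,.2],frame(99.9,0,1))
```

```text
shift [0.0308 0.0014 0.0106] turn [  1.19  -0.36 -26.33] dist 0.0326 rows 3.7
shift [0.0308 0.0014 0.0106] turn [-87.08  20.31 -20.87] dist 0.0326 rows 12.8
```

send_rows(plan=[[[0.02, 0, 0.01], [0, 0, -7], 1], [[0.03, 0, 0.01], [0.5, 0, -14], 1], [[0.03, 0, 0.01], [1, 0, -20], 1], [[0.031, 0.001, 0.011], [1.2, -0.4, -26.3], 1], [[0.031, 0.001, 0.011], [1.2, -0.4, -26.3], 1], [[0.031, 0.001, 0.011], [1.2, -0.4, -26.3], 1]])

```text
clock: 3.08
tcp_pos: [0.5055, 0.1306, 0.1802]
eef_rot: [0.544, 0.453, 0.54, -0.455]
ft_force: [1.0, -0.2, 0.2]
gripper_width: 0.0849
```

send_rows(plan=[[[0, 0, 0], [-80, 0, 0], 1], [[0, 0, 0], [-80, 0, 0], 1], [[0, 0, 0], [-80, 0, 0], 1], [[0, 0, 0], [-80, 0, 0], 1], [[0, 0, 0], [-80, 0, 0], 1], [[0, 0, 0], [-80, 0, 0], 1], [[0, 0, 0], [-80, 0, 0], 1], [[0, 0, 0], [-80, 0, 0], 1], [[0, 0, 0], [-80, 0, 0], 1], [[0, 0, 0], [-80, 0, 0], 1]])

```text
clock: 3.92
tcp_pos: [0.5045, 0.1303, 0.1798]
eef_rot: [0.706, 0.05, 0.704, -0.052]
ft_force: [-0.2, 0.4, 0.2]
gripper_width: 0.0857
```

```bash
python3 - <<'E'
from h import *
show()
rel([.521,.135,.14],frame(9.9,0,-1))
E
python3 kin.py
```

```text
t 3.9167 tcp [0.5045 0.1303 0.1798] pinch [0.5045 0.1303 0.1985] w 0.08566090321939679 f [-0.18  0.35  0.22]
q [-0.834  0.491  0.672  2.131 -0.485  0.671  0.026]
[[ 0.002  0.143  0.99 ]
 [-0.003  0.99  -0.143]
 [-1.    -0.003  0.003]]
shift [0.0585 0.0072 0.0155] turn [-1.0811e+02 -6.0000e-02  2.5000e-01] dist 0.061 rows 15.1
0.00010192162174657645 [ 0.3169  0.6001  0.4527  0.3137 -0.0648  1.5191 -0.0186  0.0047  0.0138
 -0.0139  0.0295 -0.0078]
[ 0.002  -0.0029  0.0024] 0.009
[-0.0011  0.0086  0.002 ] 0.0014
[-0.0004  0.0011 -0.0011] 0.0055
[-0.      0.0007 -0.0005] 0.0179
[-0.001  -0.0023 -0.0028] 0.0039
```

send_rows(plan=[[[0, 0.007, 0.015], [-108, 0, 0], 1], [[0, 0.007, 0.015], [-108, 0, 0], 1], [[0, 0.007, 0.015], [-108, 0, 0], 1], [[0, 0.007, 0.015], [-108, 0, 0], 1], [[0, 0.007, 0.015], [-108, 0, 0], 1], [[0, 0.007, 0.015], [-108, 0, 0], 1], [[0.02, 0.007, 0.015], [-108, 0, 0], 1], [[0.04, 0.007, 0.015], [-108, 0, 0], 1], [[0.05, 0.007, 0.015], [-108, 0, 0], 1], [[0.058, 0.007, 0.015], [-108, 0, 0], 1]])

```text
clock: 4.75
tcp_pos: [0.5188, 0.1346, 0.1206]
eef_rot: [0.602, -0.373, 0.602, 0.371]
ft_force: [-0.1, -0.9, 0.2]
gripper_width: 0.085
```

Run:
```python
from h import *
show()
rel([.521,.135,.14],frame(9.9,0,-1))
```

```text
t 4.75 tcp [0.5188 0.1346 0.1206] pinch [0.5188 0.1346 0.1393] w 0.08498115932758885 f [-0.08 -0.86  0.25]
q [-0.522  0.533  0.247  2.126 -0.253  0.509  1.022]
[[ 0.001 -0.894  0.447]
 [-0.002  0.447  0.894]
 [-1.    -0.002 -0.001]]
shift [-0.0007 -0.0018  0.0013] turn [-36.48  -0.1    0.09] dist 0.0024 rows 5.1
```

send_rows(plan=[[[0, -0.002, 0.001], [-7.1, 0, 0], 1], [[0, -0.002, 0.001], [-14.2, 0, 0], 1], [[0, -0.002, 0.001], [-21.3, 0, 0], 1], [[0, -0.002, 0.001], [-28.4, 0, 0], 1], [[0, -0.002, 0.001], [-36.5, 0, 0], 1], [[0, -0.002, 0.001], [-36.5, 0, 0], 1], [[0, -0.002, 0.001], [-36.5, 0, 0], 1]])

```text
clock: 5.33
tcp_pos: [0.5204, 0.1343, 0.1208]
eef_rot: [-0.456, 0.541, -0.455, -0.54]
ft_force: [-0.4, 0.1, -0.4]
gripper_width: 0.0856
```

Run:
```python
from h import *
import pickle
s=show()
d=snap('wrist','w2.png');pickle.dump((d,s),open('w2.pkl','wb'))
```

```text
t 5.3333 tcp [0.5204 0.1343 0.1208] pinch [0.5204 0.1343 0.1395] w 0.08562050390328202 f [-0.38  0.08 -0.4 ]
q [-0.387  0.521  0.067  2.118 -0.069  0.503  1.472]
[[ 0.002 -0.986 -0.169]
 [ 0.    -0.169  0.986]
 [-1.    -0.002 -0.   ]]
```

View pics/w2.png

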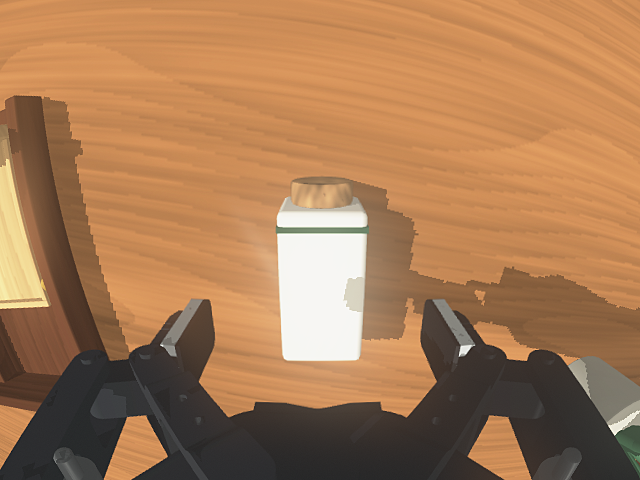

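Run:
```python
from h import *
F=frame(9.9,5,-1);rel(np.array([.5205,.137,.025]),F)
```

```text
shift [ 0.1144 -0.0019  0.0028] turn [-0.19 -0.05 -4.92] dist 0.1144 rows 2.7
```

send_rows(plan=[[[0.03, -0.001, 0.003], [0, 0, -2], 1], [[0.06, -0.001, 0.003], [0, 0, -4], 1], [[0.09, -0.002, 0.003], [0, 0, -5], 1], [[0.105, -0.002, 0.003], [0, 0, -5], 1], [[0.114, -0.002, 0.003], [0, 0, -5], 1], [[0.114, -0.002, 0.003], [0, 0, -5], 1], [[0.114, -0.002, 0.003], [0, 0, -5], 1]])

```text
clock: 5.97
tcp_pos: [0.5226, 0.1376, 0.0069]
eef_rot: [-0.48, 0.56, -0.432, -0.519]
ft_force: [0.5, -0.7, 1.1]
gripper_width: 0.085
```

Run:
```python
from h import *
s=show()
d=snap('side','s2.png');snap('wrist','w3.png')
a=cv2.imread('pics/s2.png');cv2.imwrite('pics/s2c.png',cv2.resize(a[120:280,220:380],None,fx=4,fy=4))
```

```text
t 5.9667 tcp [0.5226 0.1376 0.0069] pinch [0.5209 0.1374 0.0255] w 0.08496795018339093 f [ 0.52 -0.69  1.07]
q [-0.382  0.712  0.042  2.206 -0.081  0.136  1.468]
[[ 0.088 -0.982 -0.168]
 [ 0.014 -0.167  0.986]
 [-0.996 -0.089 -0.001]]
```

View pics/s2c.png

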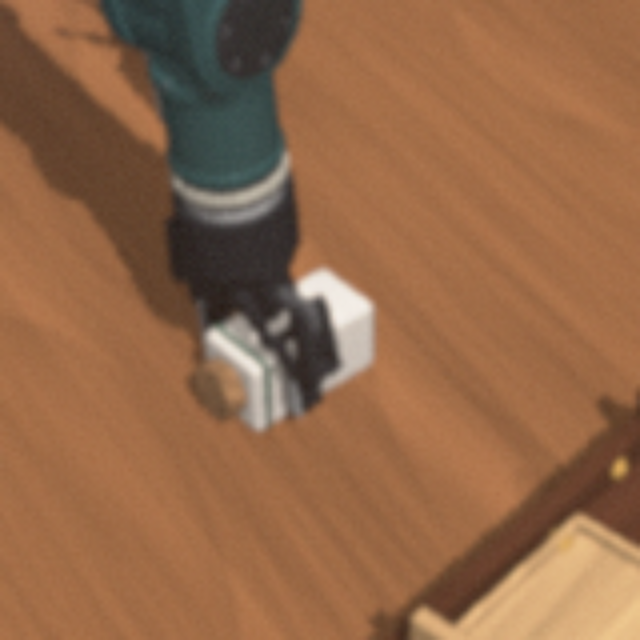

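View pics/w3.png

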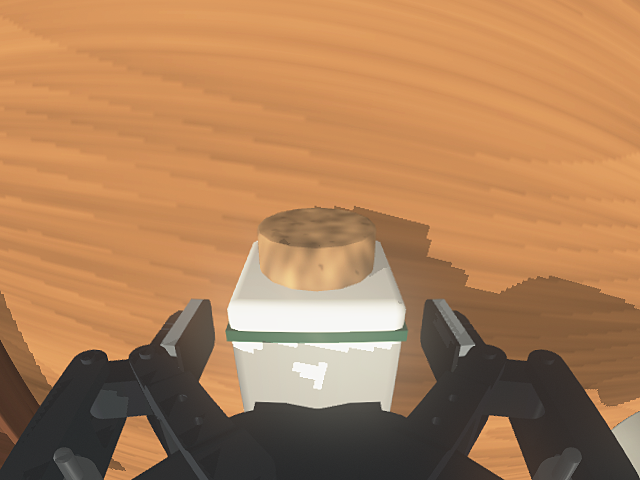

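The fingers straddle the body just behind the green line (row 333), centred on it. Now I close them.

send_rows(plan=[[[0, 0, 0], [0, 0, 0], 0], [[0, 0, 0], [0, 0, 0], 0], [[0, 0, 0], [0, 0, 0], 0], [[0, 0, 0], [0, 0, 0], 0], [[0, 0, 0], [0, 0, 0], 0], [[0, 0, 0], [0, 0, 0], 0], [[0, 0, 0], [0, 0, 0], 0], [[0, 0, 0], [0, 0, 0], 0]], grip_force=60)

```text
clock: 6.73
tcp_pos: [0.5241, 0.138, 0.009]
eef_rot: [-0.481, 0.561, -0.43, -0.518]
ft_force: [-0.4, -0.3, 6.1]
gripper_width: 0.0536
```

Run:
```python
from h import *
s=show()
rel([.50,.133,.12],frame(9.9,5,-1))
```

```text
t 6.7333 tcp [0.5241 0.138  0.009 ] pinch [0.5224 0.1377 0.0277] w 0.053567003703945924 f [-0.44 -0.25  6.11]
q [-0.382  0.709  0.043  2.205 -0.08   0.137  1.468]
[[ 0.092 -0.982 -0.168]
 [ 0.016 -0.167  0.986]
 [-0.996 -0.093  0.   ]]
shift [-0.0941  0.0142 -0.0009] turn [-0.25 -0.02  0.35] dist 0.0952 rows 2.3
```

send_rows(plan=[[[-0.01, 0, 0], [0, 0, 0], 0], [[-0.03, 0.004, 0], [0, 0, 0], 0], [[-0.06, 0.008, 0], [0, 0, 0], 0], [[-0.094, 0.014, 0], [0, 0, 0], 0], [[-0.094, 0.014, 0], [0, 0, 0], 0], [[-0.094, 0.014, 0], [0, 0, 0], 0]])

```text
clock: 7.23
tcp_pos: [0.5019, 0.1343, 0.1033]
eef_rot: [-0.482, 0.561, -0.429, -0.518]
ft_force: [0.6, -0.4, -2.5]
gripper_width: 0.0535
```

Run:
```python
from h import *
s=show()
snap('wrist','w4.png')
rel([.48,.13,.12],frame(9.9,-40,-1))
rel([.47,.13,.12],frame(9.9,-84.6,-1))
```

```text
t 7.2333 tcp [0.5019 0.1343 0.1033] pinch [0.5001 0.134  0.1219] w 0.05347985736656998 f [ 0.65 -0.35 -2.54]
q [-0.418  0.515  0.079  2.229 -0.073  0.305  1.456]
[[ 0.095 -0.981 -0.168]
 [ 0.017 -0.167  0.986]
 [-0.995 -0.096  0.001]]
shift [-0.0068  0.0335 -0.0006] turn [-0.23  0.1  45.41] dist 0.0342 rows 6.3
shift [-0.0209  0.0487  0.001 ] turn [-0.19  0.19 90.01] dist 0.053 rows 12.6
```

View pics/w4.png

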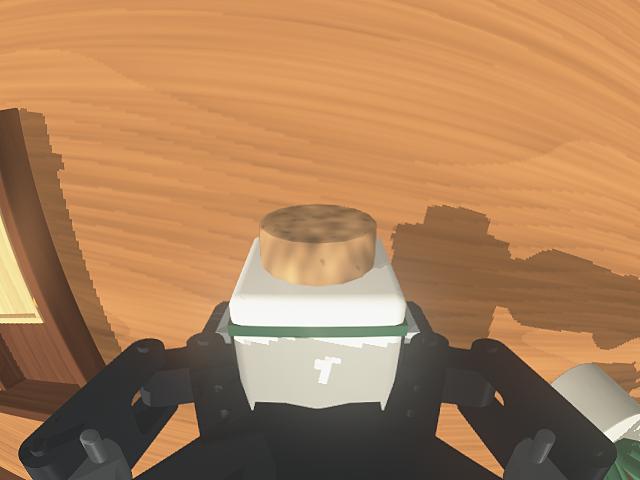

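send_rows(plan=[[[-0.001, 0.005, 0], [0, 0, 6], 0], [[-0.002, 0.009, 0], [0, 0, 12], 0], [[-0.003, 0.013, 0], [0, 0, 18], 0], [[-0.004, 0.018, 0], [0, 0, 24], 0], [[-0.005, 0.022, 0], [0, 0, 30], 0], [[-0.006, 0.026, 0], [0, 0, 36], 0], [[-0.007, 0.03, 0], [0, 0, 42], 0], [[-0.008, 0.034, 0], [0, 0, 48], 0]])

```text
clock: 7.95
tcp_pos: [0.4682, 0.1285, 0.1051]
eef_rot: [0.228, -0.336, 0.622, 0.67]
ft_force: [-0.4, -0.2, -2.6]
gripper_width: 0.0534
```

Run:
```python
from h import *
s=show()
rel([.47,.13,.12],frame(9.9,-84.6,-1))
```

```text
t 7.95 tcp [0.4682 0.1285 0.1051] pinch [0.4807 0.1306 0.1189] w 0.05335234116708997 f [-0.37 -0.21 -2.58]
q [-0.325  0.805  0.034  1.786 -0.113  1.297  1.521]
[[-0.67  -0.723 -0.167]
 [-0.113 -0.123  0.986]
 [-0.734  0.68   0.   ]]
shift [0.0016 0.021  0.0011] turn [-0.09  0.25 41.79] dist 0.0211 rows 5.8
```

send_rows(plan=[[[0, 0.003, 0], [0, 0, 6], 0], [[0, 0.006, 0], [0, 0, 12], 0], [[0, 0.009, 0], [0, 0, 18], 0], [[0.001, 0.012, 0], [0, 0, 24], 0], [[0.001, 0.015, 0], [0, 0, 30], 0], [[0.001, 0.018, 0.001], [0, 0, 36], 0], [[0.002, 0.021, 0.001], [0, 0.2, 41.8], 0], [[0.002, 0.021, 0.001], [0, 0.2, 41.8], 0], [[0.002, 0.021, 0.001], [0, 0.2, 41.8], 0]])

```text
clock: 8.7
tcp_pos: [0.4507, 0.1265, 0.1147]
eef_rot: [-0.027, -0.093, 0.701, 0.706]
ft_force: [-0.2, -0.1, -2.4]
gripper_width: 0.0536
```

Run:
```python
from h import *
import pickle
s=show()
d=snap('side','s3.png');pickle.dump(d,open('s3.pkl','wb'));snap('wrist','w5.png')
a=cv2.imread('pics/s3.png');cv2.imwrite('pics/s3c.png',cv2.resize(a[120:280,200:360],None,fx=4,fy=4,interpolation=cv2.INTER_CUBIC))
```

```text
t 8.7 tcp [0.4507 0.1265 0.1147] pinch [0.4691 0.1297 0.1164] w 0.05363791745614948 f [-0.16 -0.09 -2.38]
q [-0.301  1.134  0.016  1.543 -0.133  1.94   1.524]
[[-0.981 -0.092 -0.17 ]
 [-0.17  -0.015  0.985]
 [-0.093  0.996 -0.001]]
```

View pics/s3c.png

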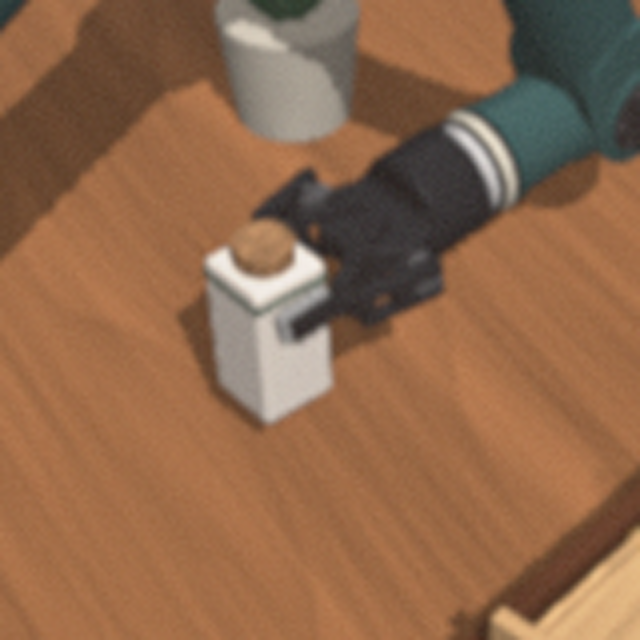

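View pics/w5.png

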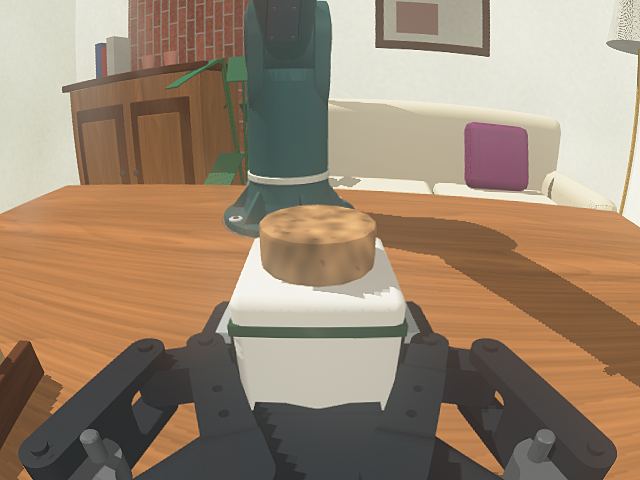

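Run:
```python
from h import *
import pickle
d=pickle.load(open('s3.pkl','rb'));s=st();M=rot(s['eef_rot']).as_matrix();pin=s['tcp_pos']-PZ*M[:,0]
y=np.radians(9.9);a=np.array([np.cos(y),np.sin(y),0]);b=np.array([-a[1],a[0],0])
for zb in(.035,.04,.045,.05):
  c=pin.copy();c[2]=zb
  print(zb,[((proj(d,c+.027*(i*a+j*b)+[0,0,h])-[200,120])*4).round(0) for i,j,h in[(-1,-1,0),(1,-1,0),(-1,-1,.105)]])
```

```text
0.035 [array([271., 427.]), array([337., 388.]), array([259., 301.])]
0.04 [array([271., 421.]), array([337., 383.]), array([258., 294.])]
0.045 [array([270., 416.]), array([337., 377.]), array([257., 288.])]
0.05 [array([269., 410.]), array([336., 371.]), array([257., 281.])]
```

send_rows(plan=[[[0.001, -0.01, 0], [0, 0, 0], 0], [[0.002, -0.018, 0], [0, 0, 0], 0], [[0.002, -0.025, 0], [0, 0, 0], 0], [[0.003, -0.029, 0], [0, 0, 0], 0], [[0.003, -0.031, 0], [0, 0, 0], 0], [[0.003, -0.031, 0], [0, 0, 0], 0]])

```text
clock: 9.3
tcp_pos: [0.4516, 0.1266, 0.0858]
eef_rot: [-0.026, -0.094, 0.701, 0.706]
ft_force: [-0.2, 0.1, -3.0]
gripper_width: 0.0538
```

send_rows(plan=[[[0, -0.002, 0], [0, 0, 0], 0], [[0, -0.003, 0], [0, 0, 0], 0], [[0, -0.003, 0], [0, 0, 0], 0]])

```text
clock: 9.55
tcp_pos: [0.4519, 0.1266, 0.0827]
eef_rot: [-0.026, -0.094, 0.701, 0.706]
ft_force: [-0.1, 0.1, -3.2]
gripper_width: 0.0535
```

send_rows(plan=[[[0, -0.002, 0], [0, 0, 0], 0], [[0, -0.003, 0], [0, 0, 0], 0], [[0, -0.003, 0], [0, 0, 0], 0]])

```text
clock: 9.8
tcp_pos: [0.4521, 0.1267, 0.0796]
eef_rot: [-0.026, -0.094, 0.701, 0.706]
ft_force: [0.4, 0.5, -2.6]
gripper_width: 0.0534
```

send_rows(plan=[[[0, -0.002, 0], [0, 0, 0], 0], [[0, -0.002, 0], [0, 0, 0], 0]])

```text
clock: 9.97
tcp_pos: [0.4523, 0.1267, 0.0772]
eef_rot: [-0.026, -0.094, 0.701, 0.706]
ft_force: [-0.0, 0.2, -2.9]
gripper_width: 0.0534
```

send_rows(plan=[[[0, -0.002, 0], [0, 0, 0], 0], [[0, -0.002, 0], [0, 0, 0], 0]])

```text
clock: 10.13
tcp_pos: [0.4524, 0.1267, 0.0748]
eef_rot: [-0.026, -0.094, 0.701, 0.706]
ft_force: [1.0, 0.1, -2.6]
gripper_width: 0.0535
```

send_rows(plan=[[[0, -0.002, 0], [0, 0, 0], 0], [[0, -0.002, 0], [0, 0, 0], 0]])

```text
clock: 10.3
tcp_pos: [0.4527, 0.1267, 0.0747]
eef_rot: [-0.028, -0.093, 0.701, 0.706]
ft_force: [0.6, -0.2, 5.1]
gripper_width: 0.0536
```

send_rows(plan=[[[0, 0.0005, 0], [0, 0, 0], 1], [[0, 0.0005, 0], [0, 0, 0], 1], [[0, 0.0005, 0], [0, 0, 0], 1], [[0, 0.0005, 0], [0, 0, 0], 1], [[0, 0.0005, 0], [0, 0, 0], 1], [[0, 0.0005, 0], [0, 0, 0], 1], [[0, 0.0005, 0], [0, 0, 0], 1], [[0, 0.0005, 0], [0, 0, 0], 1]])

```text
clock: 10.97
tcp_pos: [0.4526, 0.1267, 0.0751]
eef_rot: [-0.028, -0.093, 0.701, 0.706]
ft_force: [-0.3, -0.3, -0.2]
gripper_width: 0.0858
```

Run:
```python
from h import *
import pickle
s=show()
d=snap('side','s4.png');pickle.dump(d,open('s4.pkl','wb'));snap('wrist','w6.png')
a=cv2.imread('pics/s4.png');cv2.imwrite('pics/s4c.png',cv2.resize(a[130:290,200:360],None,fx=4,fy=4,interpolation=cv2.INTER_CUBIC))
y=np.radians(9.9);a=np.array([np.cos(y),np.sin(y),0]);b=np.array([-a[1],a[0],0])
c=np.array([.4711,.130,0])
print([((proj(d,c+.027*(i*a+j*b)+[0,0,h])-[200,130])*4).round(0) for i,j,h in[(-1,-1,0),(1,-1,0),(-1,-1,.105)]])
```

```text
t 10.9667 tcp [0.4526 0.1267 0.0751] pinch [0.471  0.1299 0.0769] w 0.08577639509075122 f [-0.26 -0.34 -0.18]
q [-0.3    1.193  0.015  1.515 -0.132  1.911  1.529]
[[-0.981 -0.091 -0.17 ]
 [-0.17  -0.015  0.985]
 [-0.092  0.996 -0.001]]
[array([276., 425.]), array([341., 386.]), array([264., 304.])]
```

View pics/s4c.png

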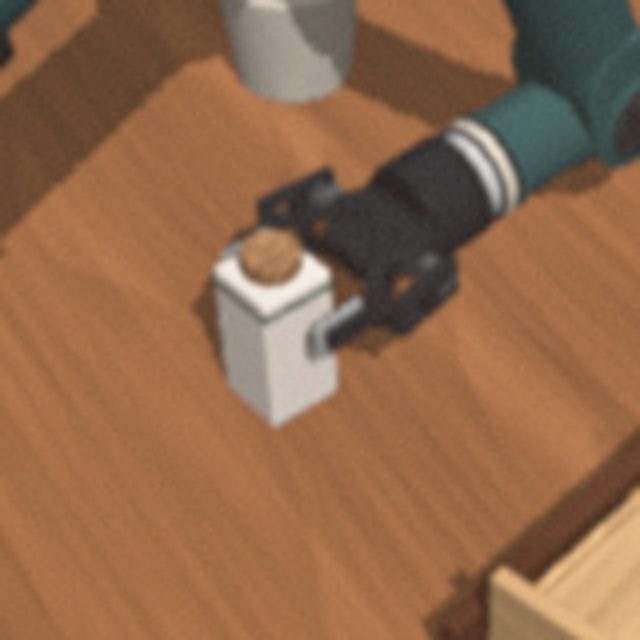

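View pics/w6.png

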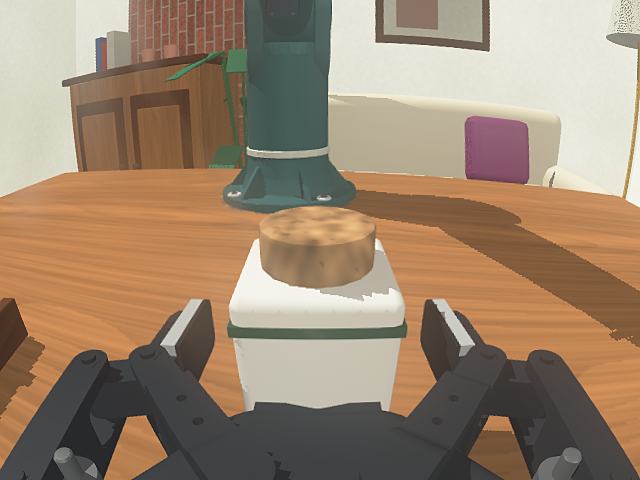

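send_rows(plan=[[[-0.002, 0.02, 0], [0, 0, 0], 1], [[-0.005, 0.055, 0], [0, 0, 0], 1], [[-0.009, 0.095, 0], [0, 0, 0], 1], [[-0.011, 0.135, 0], [0, 0, 0], 1], [[-0.013, 0.155, 0], [0, 0, -5], 1], [[-0.013, 0.16, 0], [0, 0, -12], 1]])

```text
clock: 11.57
tcp_pos: [0.4516, 0.1266, 0.2369]
eef_rot: [0.048, -0.167, 0.687, 0.705]
ft_force: [0.9, 0.4, 0.4]
gripper_width: 0.0856
```

Run:
```python
from h import *
s=show()
rel([.47,.13,.24],frame(9.9,0,-1))
```

```text
t 11.5667 tcp [0.4516 0.1266 0.2369] pinch [0.4692 0.1296 0.2425] w 0.0856336006650601 f [0.9  0.44 0.37]
q [-0.308  0.87   0.024  1.613 -0.129  1.92   1.506]
[[-0.939 -0.298 -0.17 ]
 [-0.162 -0.051  0.985]
 [-0.302  0.953 -0.   ]]
shift [-0.0131 -0.0205  0.0002] turn [-1.10e-01  5.00e-02 -7.24e+01] dist 0.0243 rows 10.1
```

send_rows(plan=[[[-0.001, -0.002, 0], [0, 0, -7.1], 1], [[-0.003, -0.004, 0], [0, 0, -14.2], 1], [[-0.004, -0.006, 0], [0, 0, -21.3], 1], [[-0.005, -0.008, 0], [0, 0, -28.4], 1], [[-0.007, -0.01, 0], [0, 0, -35.5], 1], [[-0.008, -0.012, 0], [0, 0, -42.6], 1], [[-0.009, -0.014, 0], [0, 0, -49.7], 1], [[-0.01, -0.016, 0], [0, 0, -56.8], 1], [[-0.012, -0.018, 0], [0, 0, -64], 1], [[-0.013, -0.02, 0], [0, 0, -72], 1]])

```text
clock: 12.4
tcp_pos: [0.4705, 0.1299, 0.223]
eef_rot: [0.452, -0.537, 0.459, 0.544]
ft_force: [-0.9, 0.1, 0.3]
gripper_width: 0.0855
```

send_rows(plan=[[[0, 0, 0], [0, 0, 0], 1], [[0, 0, 0], [0, 0, 0], 1]])

```text
clock: 12.57
tcp_pos: [0.4686, 0.1294, 0.2235]
eef_rot: [0.451, -0.537, 0.46, 0.545]
ft_force: [0.4, 0.6, 0.7]
gripper_width: 0.0855
```

Run:
```python
from h import *
import pickle
s=show()
snap('wrist','w7.png');d=snap('top','t7.png');pickle.dump(d,open('t7.pkl','wb'))
rel([.47,.13,.084],frame(9.9,0,-1))
```

```text
t 12.5667 tcp [0.4686 0.1294 0.2235] pinch [0.4689 0.1295 0.2422] w 0.0855382136408422 f [0.44 0.6  0.67]
q [-0.401  0.311  0.05   2.135 -0.029  0.712  1.411]
[[-0.016 -0.985 -0.17 ]
 [-0.002 -0.17   0.985]
 [-1.     0.016  0.   ]]
shift [ 0.1581 -0.0002 -0.0002] turn [-0.13  0.04 -0.79] dist 0.1581 rows 3.8
```

View pics/w7.png

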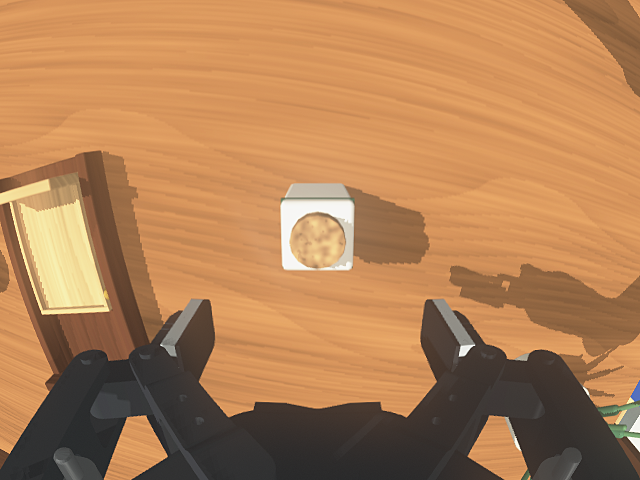

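```bash
cat >> h.py <<'E'
def wr(d,s,u,v,z):
    "wrist pixel -> world at height z"
    dx=(u-d['cx']);dy=(v-d['cy']);r=np.hypot(dx,dy);th=r/d['fx']
    c=np.array([np.sin(th)*dx/r,-np.sin(th)*dy/r,-np.cos(th)]) if r>0 else np.array([0,0,-1.])
    H=d['hand_eye'];M=rot(s['eef_rot']).as_matrix()
    o=s['tcp_pos']+M@H[:3,3];g=M@(H[:3,:3]@c);return o+g*(z-o[2])/g[2]
E
python3 - <<'E'
from h import *
s=st();d=viewer.snapshot('wrist')
print(wr(d,s,318,240.5,.12))
for u,v in[(281,199),(355,199),(283,270),(353,270)]:print(wr(d,s,u,v,.105).round(4))
# tray from wrist: board outer top? back edging corners
E
python3 -c "
import cv2
a=cv2.imread('pics/w7.png');cv2.imwrite('pics/w7c.png',cv2.resize(a[140:400,0:160],None,fx=3,fy=3,interpolation=cv2.INTER_CUBIC)[:600])"
```

```text
[0.47168564 0.13136887 0.12      ]
[0.4501 0.1009 0.105 ]
[0.4411 0.153  0.105 ]
[0.5033 0.1101 0.105 ]
[0.4944 0.1621 0.105 ]
```

send_rows(plan=[[[0.04, -0.002, 0.001], [0, 0, -0.8], 1], [[0.08, -0.002, 0.001], [0, 0, -0.8], 1], [[0.12, -0.002, 0.001], [0, 0, -0.8], 1], [[0.145, -0.002, 0.001], [0, 0, -0.8], 1], [[0.16, -0.002, 0.001], [0, 0, -0.8], 1], [[0.16, -0.002, 0.001], [0, 0, -0.8], 1], [[0.16, -0.002, 0.001], [0, 0, -0.8], 1]])

```text
clock: 13.3
tcp_pos: [0.4731, 0.1316, 0.0619]
eef_rot: [0.455, -0.54, 0.456, 0.541]
ft_force: [0.1, -0.9, 1.4]
gripper_width: 0.0854
```

Run:
```python
from h import *
s=show();snap('wrist','w8.png');rel([.472,.131,.083],frame(9.9,0,-1))
```

```text
t 13.3 tcp [0.4731 0.1316 0.0619] pinch [0.4732 0.1316 0.0806] w 0.08535905192247226 f [ 0.07 -0.95  1.37]
q [-0.381  0.591  0.024  2.24  -0.045  0.313  1.422]
[[-0.002 -0.986 -0.169]
 [-0.    -0.169  0.986]
 [-1.     0.002  0.   ]]
shift [-0.0013  0.0018 -0.0005] turn [-0.16  0.03  0.02] dist 0.0023 rows 0.1
```

View pics/w8.png

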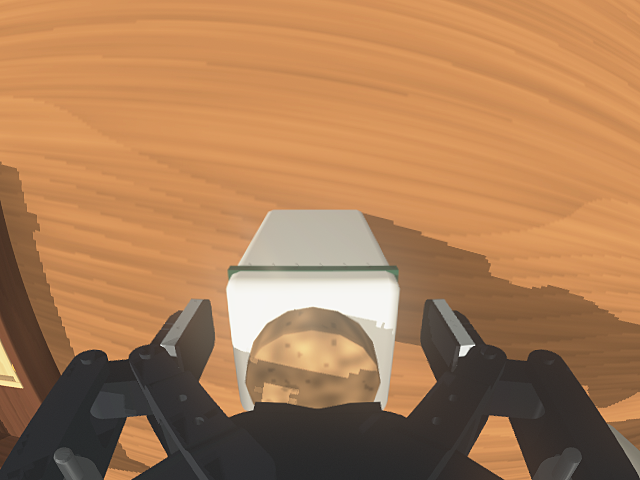

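View pics/w7c.png

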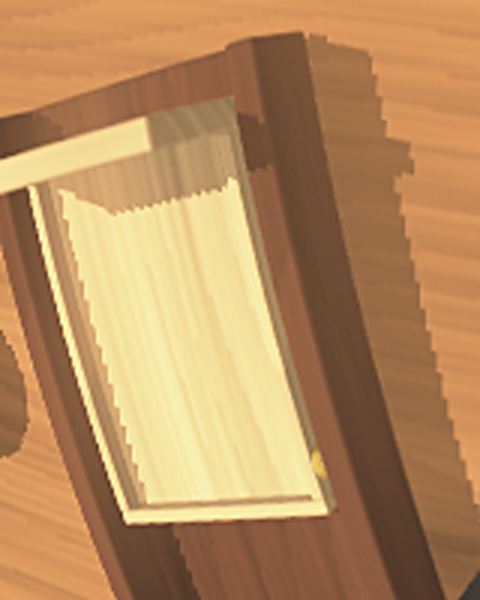

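Straddled and centred (cork centre at column 313, fingers' middle at 316). Closing, then a small lift.

send_rows(plan=[[[-0.001, 0, 0], [0, 0, 0], 0], [[-0.001, 0, 0], [0, 0, 0], 0], [[-0.001, 0, 0], [0, 0, 0], 0], [[-0.001, 0, 0], [0, 0, 0], 0], [[-0.001, 0, 0], [0, 0, 0], 0], [[-0.001, 0, 0], [0, 0, 0], 0], [[-0.001, 0, 0], [0, 0, 0], 0], [[-0.001, 0, 0], [0, 0, 0], 0]])

```text
clock: 14.02
tcp_pos: [0.4751, 0.1319, 0.0654]
eef_rot: [-0.457, 0.541, -0.455, -0.54]
ft_force: [0.5, -0.9, 7.3]
gripper_width: 0.0534
```

Run:
```python
from h import *
s=show();rel([.472,.131,.22],frame(9.9,0,-1))
import pickle
d=pickle.load(open('top.pkl','rb'))
# wrist-based tray measure (pic w7 pose approx)
```

```text
t 14.0167 tcp [0.4751 0.1319 0.0654] pinch [0.475  0.1319 0.0841] w 0.053405659970686886 f [ 0.49 -0.85  7.32]
q [-0.381  0.584  0.025  2.239 -0.044  0.315  1.422]
[[ 0.004 -0.986 -0.169]
 [ 0.001 -0.169  0.986]
 [-1.    -0.004  0.001]]
shift [-0.1359  0.0027 -0.0003] turn [-0.19  0.05  0.22] dist 0.1359 rows 3.3
```

send_rows(plan=[[[-0.01, 0, 0], [0, 0, 0], 0], [[-0.04, 0, 0], [0, 0, 0], 0], [[-0.08, 0, 0], [0, 0, 0], 0], [[-0.12, 0, 0], [0, 0, 0], 0], [[-0.136, 0.002, 0], [0, 0, 0.2], 0], [[-0.136, 0.002, 0], [0, 0, 0.2], 0]])

```text
clock: 14.52
tcp_pos: [0.4746, 0.1321, 0.206]
eef_rot: [-0.459, 0.542, -0.453, -0.539]
ft_force: [1.0, 0.2, -3.3]
gripper_width: 0.0531
```

Run:
```python
from h import *
s=show();rel([.557,-.164,.22],frame(17,0,-1))
```

```text
t 14.5167 tcp [0.4746 0.1321 0.206 ] pinch [0.4745 0.1321 0.2247] w 0.05306916143361213 f [ 1.    0.16 -3.28]
q [-0.405  0.336  0.052  2.154 -0.03   0.643  1.409]
[[ 0.008 -0.986 -0.169]
 [ 0.004 -0.169  0.986]
 [-1.    -0.009  0.003]]
shift [ 0.0041 -0.0312 -0.3058] turn [-7.29  0.12  0.52] dist 0.3074 rows 7.4
```

send_rows(plan=[[[0, -0.002, -0.02], [0, 0, 0], 0], [[0, -0.005, -0.05], [-1, 0, 0], 0], [[0, -0.009, -0.085], [-2, 0, 0], 0], [[0, -0.012, -0.12], [-3, 0, 0], 0], [[0, -0.016, -0.155], [-4, 0, 0], 0], [[0, -0.02, -0.19], [-5, 0, 0], 0], [[0.002, -0.023, -0.225], [-6, 0, 0], 0], [[0.003, -0.027, -0.26], [-7, 0, 0.3], 0], [[0.004, -0.03, -0.29], [-7.3, 0, 0.5], 0], [[0.004, -0.031, -0.306], [-7.3, 0, 0.5], 0]])

```text
clock: 15.35
tcp_pos: [0.556, -0.1691, 0.1998]
eef_rot: [0.421, -0.567, 0.422, 0.568]
ft_force: [0.3, -0.3, -2.4]
gripper_width: 0.0536
```

send_rows(plan=[[[0, 0, 0], [0, 0, 0], 0], [[0, 0, 0], [0, 0, 0], 0]])

```text
clock: 15.52
tcp_pos: [0.554, -0.1705, 0.198]
eef_rot: [0.422, -0.565, 0.424, 0.569]
ft_force: [-1.0, -0.1, -3.0]
gripper_width: 0.0535
```

Run:
```python
from h import *
s=show();rel([.557,-.164,.13],frame(17,0,-1))
snap('wrist','w9.png');d=snap('side','s9.png')
a=cv2.imread('pics/s9.png');cv2.imwrite('pics/s9c.png',cv2.resize(a[160:340,290:450],None,fx=3.3,fy=3.3,interpolation=cv2.INTER_CUBIC))
```

```text
t 15.5167 tcp [ 0.554  -0.1705  0.198 ] pinch [ 0.5541 -0.1705  0.2167] w 0.05352656263808009 f [-0.98 -0.11 -2.99]
q [ 0.172  0.453  0.065  1.969 -0.041  0.726  2.121]
[[-0.006 -0.959 -0.285]
 [ 0.    -0.285  0.959]
 [-1.     0.006  0.002]]
shift [ 0.0867 -0.0053  0.0052] turn [-0.45  0.13 -0.34] dist 0.087 rows 2.1
```

View pics/w9.png

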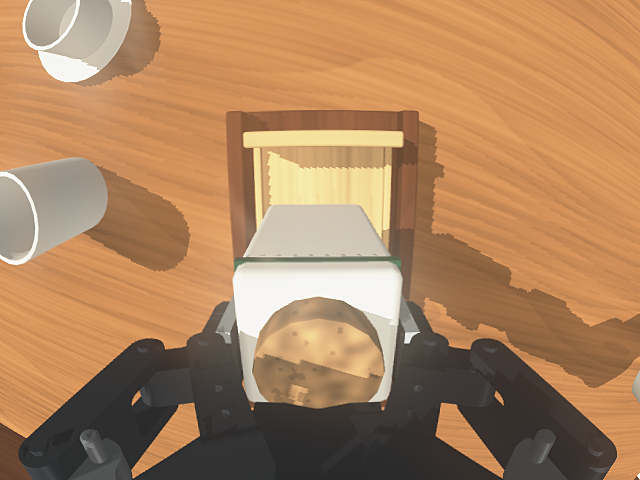

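View pics/s9c.png

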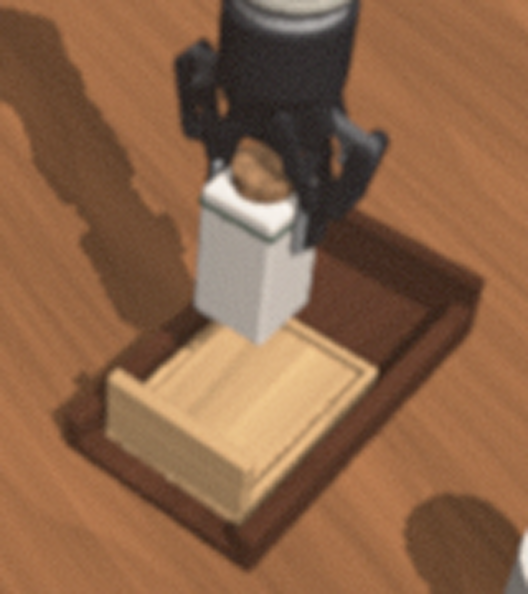

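Run:
```python
from h import *
s=st();d=viewer.snapshot('wrist')
a=wr(d,s,243,131,.075);b=wr(d,s,404.5,131,.075);m=(a+b)/2
print(a,b,np.linalg.norm(a-b),m)
v=a-b;v/=np.linalg.norm(v);
x=np.array([v[1],-v[0],0]);x*=np.sign(x[0]);print(np.degrees(np.arctan2(x[1],x[0])),m+x*.08)
```

```text
[ 0.49814834 -0.23856417  0.075     ] [ 0.46430315 -0.12797113  0.075     ] 0.11565602952076612 [ 0.48122574 -0.18326765  0.075     ]
17.015871509745807 [ 0.55772364 -0.15985673  0.075     ]
```

send_rows(plan=[[[0.02, -0.003, 0.003], [-0.4, 0, -0.3], 0], [[0.045, -0.006, 0.007], [-0.4, 0, -0.3], 0], [[0.07, -0.006, 0.007], [-0.4, 0, -0.3], 0], [[0.085, -0.006, 0.007], [-0.4, 0, -0.3], 0], [[0.095, -0.006, 0.007], [-0.4, 0, -0.3], 0], [[0.095, -0.006, 0.007], [-0.4, 0, -0.3], 0], [[0.095, -0.006, 0.007], [-0.4, 0, -0.3], 0]])

```text
clock: 16.25
tcp_pos: [0.5583, -0.1569, 0.1039]
eef_rot: [0.42, -0.569, 0.418, 0.571]
ft_force: [-0.3, -0.8, -2.4]
gripper_width: 0.0533
```

Run:
```python
from h import *
s=show();rel([.558,-.162,.110],frame(17,0,-1))
d=snap('side','s10.png')
a=cv2.imread('pics/s10.png');cv2.imwrite('pics/s10c.png',cv2.resize(a[160:340,290:450],None,fx=3.3,fy=3.3,interpolation=cv2.INTER_CUBIC))
```

```text
t 16.25 tcp [ 0.5583 -0.1569  0.1039] pinch [ 0.5583 -0.157   0.1226] w 0.053270647829840756 f [-0.31 -0.8  -2.37]
q [ 0.168  0.587  0.042  2.03  -0.054  0.527  2.124]
[[-0.    -0.954 -0.299]
 [ 0.004 -0.299  0.954]
 [-1.    -0.001  0.004]]
shift [ 0.0126  0.0018 -0.0049] turn [0.38 0.23 0.07] dist 0.0136 rows 0.3
```

View pics/s10c.png

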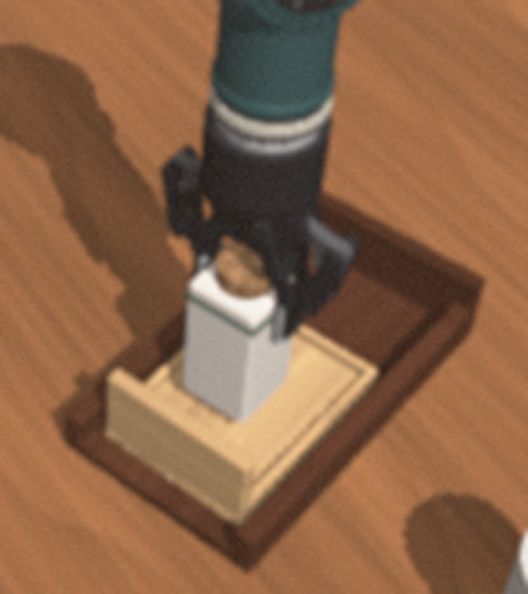

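send_rows(plan=[[[0.003, 0.001, -0.003], [0.3, 0.2, 0], 0], [[0.007, 0.002, -0.005], [0.3, 0.2, 0], 0], [[0.01, 0.002, -0.005], [0.3, 0.2, 0], 0], [[0.01, 0.002, -0.005], [0.3, 0.2, 0], 0]])

```text
clock: 16.63
tcp_pos: [0.5582, -0.1632, 0.0944]
eef_rot: [-0.421, 0.569, -0.42, -0.568]
ft_force: [-0.8, 0.1, -3.5]
gripper_width: 0.0537
```

send_rows(plan=[[[0.002, 0, 0], [0, 0, 0], 0], [[0.002, 0, 0], [0, 0, 0], 0]])

```text
clock: 16.8
tcp_pos: [0.5579, -0.1632, 0.0922]
eef_rot: [-0.421, 0.569, -0.42, -0.568]
ft_force: [0.8, -0.8, -3.0]
gripper_width: 0.0534
```

send_rows(plan=[[[0.002, 0, 0], [0, 0, 0], 0], [[0.002, 0, 0], [0, 0, 0], 0]])

```text
clock: 16.97
tcp_pos: [0.5578, -0.1632, 0.0899]
eef_rot: [-0.421, 0.569, -0.42, -0.568]
ft_force: [0.3, -0.1, -2.4]
gripper_width: 0.0536
```

Pinch is now 0.1086 above the table; I expect contact near 0.107.

send_rows(plan=[[[0.002, 0, 0], [0, 0, 0], 0], [[0.002, 0, 0], [0, 0, 0], 0]])

```text
clock: 17.13
tcp_pos: [0.5583, -0.1632, 0.0885]
eef_rot: [-0.421, 0.569, -0.42, -0.568]
ft_force: [-1.0, -0.1, 1.4]
gripper_width: 0.0534
```

send_rows(plan=[[[0.0015, 0, 0], [0, 0, 0], 0], [[0.0015, 0, 0], [0, 0, 0], 0]])

```text
clock: 17.3
tcp_pos: [0.5592, -0.1629, 0.0884]
eef_rot: [-0.422, 0.569, -0.42, -0.568]
ft_force: [-1.7, 0.3, 9.5]
gripper_width: 0.0531
```

Contact (9.5 N). Releasing.

send_rows(plan=[[[-0.0005, 0, 0], [0, 0, 0], 1], [[-0.0005, 0, 0], [0, 0, 0], 1], [[-0.0005, 0, 0], [0, 0, 0], 1], [[-0.0005, 0, 0], [0, 0, 0], 1], [[-0.0005, 0, 0], [0, 0, 0], 1], [[-0.0005, 0, 0], [0, 0, 0], 1], [[-0.0005, 0, 0], [0, 0, 0], 1], [[-0.0005, 0, 0], [0, 0, 0], 1]])

```text
clock: 17.97
tcp_pos: [0.5591, -0.1629, 0.0888]
eef_rot: [-0.422, 0.569, -0.42, -0.568]
ft_force: [0.6, 0.6, 0.7]
gripper_width: 0.0857
```

send_rows(plan=[[[-0.03, 0, 0], [0, 0, 0], 1], [[-0.07, 0, 0], [0, 0, 0], 1], [[-0.11, 0, 0], [0, 0, 0], 1], [[-0.14, 0, 0], [0, 0, 0], 1], [[-0.14, 0, 0], [0, 0, 0], 1], [[-0.14, 0, 0], [0, 0, 0], 1]])

```text
clock: 18.47
tcp_pos: [0.56, -0.1634, 0.231]
eef_rot: [-0.422, 0.571, -0.419, -0.566]
ft_force: [-0.1, -0.0, -0.3]
gripper_width: 0.0854
```

Run:
```python
from h import *
s=show();rel([.45,-.193,.22],frame(17,0,-1))
d=snap('wrist','w11.png')
d=snap('side','s11.png')
a=cv2.imread('pics/s11.png');cv2.imwrite('pics/s11c.png',cv2.resize(a[160:340,290:450],None,fx=3.3,fy=3.3,interpolation=cv2.INTER_CUBIC))
```

```text
t 18.4667 tcp [ 0.56   -0.1634  0.231 ] pinch [ 0.5598 -0.1634  0.2497] w 0.08541724949295311 f [-0.06 -0.05 -0.25]
q [ 0.157  0.411  0.067  1.942 -0.04   0.781  2.114]
[[ 0.008 -0.956 -0.292]
 [-0.    -0.292  0.956]
 [-1.    -0.008 -0.003]]
shift [0.0288 0.114  0.0039] turn [-0.02 -0.14  0.45] dist 0.1177 rows 2.8
```

View pics/w11.png

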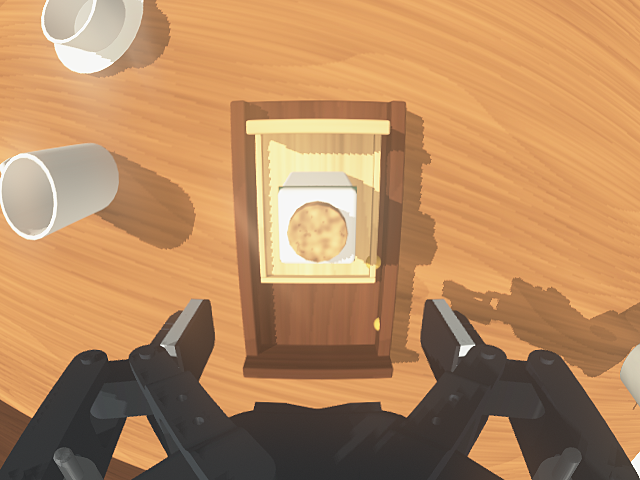

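View pics/s11c.png

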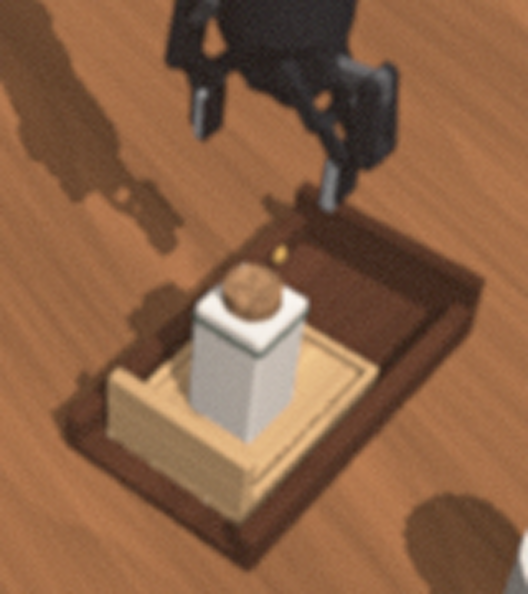

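Run:
```python
from h import *
s=st();d=viewer.snapshot('wrist')
print('cork',wr(d,s,317.5,231.5,.143))
a=wr(d,s,247,121,.075);b=wr(d,s,390,121,.075);print((a+b)/2,np.linalg.norm(a-b))
e=wr(d,s,261.5,283,.031);f=wr(d,s,377,283,.031);print((e+f)/2,np.linalg.norm(e-f))
x=np.array([np.cos(np.radians(17)),np.sin(np.radians(17)),0]);print((a+b)/2+.08*x,(e+f)/2-.08*x)
```

```text
cork [ 0.54783505 -0.16506039  0.143     ]
[ 0.4790847  -0.18509673  0.075     ] 0.1128525115686609
[ 0.62877128 -0.13823994  0.031     ] 0.11567792968205733
[ 0.55558908 -0.16170699  0.075     ] [ 0.5522669  -0.16162968  0.031     ]
```

Run:
```python
from h import *
rel([.436,-.198,.2497],frame(17,0,-1));rel([.436,-.198,.0607],frame(17,0,-1))
```

```text
shift [-0.0038  0.1264  0.0017] turn [-0.01  0.08  0.04] dist 0.1264 rows 3.0
shift [0.1852 0.1265 0.0015] turn [-0.01  0.08  0.04] dist 0.2243 rows 5.4
```

send_rows(plan=[[[0, 0.03, 0], [0, 0, 0], 0], [[0, 0.07, 0.001], [0, 0, 0], 0], [[0, 0.11, 0.001], [0, 0, 0], 0], [[0, 0.126, 0.002], [0, 0, 0], 0], [[0, 0.126, 0.002], [0, 0, 0], 0], [[0.04, 0.126, 0.002], [0, 0, 0], 0], [[0.08, 0.126, 0.002], [0, 0, 0], 0], [[0.11, 0.126, 0.002], [0, 0, 0], 0], [[0.11, 0.126, 0.002], [0, 0, 0], 0]], grip_force=40)

```text
clock: 19.37
tcp_pos: [0.4329, -0.1953, 0.1116]
eef_rot: [0.42, -0.564, 0.421, 0.573]
ft_force: [0.1, -0.5, -0.1]
gripper_width: -0.0001
```

Run:
```python
from h import *
s=show();rel([.436,-.198,.0607],frame(17,0,-1))
d=snap('wrist','w12.png')
```

```text
t 19.3667 tcp [ 0.4329 -0.1953  0.1116] pinch [ 0.4332 -0.1954  0.1303] w -5.272787010382394e-05 f [ 0.15 -0.46 -0.09]
q [ 0.291  0.486  0.051  2.247 -0.064  0.422  2.263]
[[-0.011 -0.956 -0.293]
 [ 0.006 -0.294  0.956]
 [-1.     0.009  0.009]]
shift [ 0.0696 -0.0027 -0.0041] turn [ 0.07  0.52 -0.51] dist 0.0698 rows 1.7
```

View pics/w12.png

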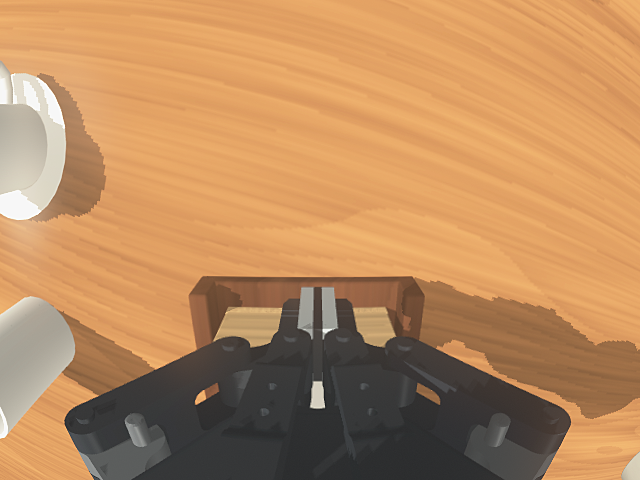

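send_rows(plan=[[[0.03, -0.002, -0.004], [0, 0, -0.5], 0], [[0.06, -0.002, -0.004], [0, 0, -0.5], 0], [[0.068, -0.002, -0.004], [0, 0, -0.5], 0], [[0.068, -0.002, -0.004], [0, 0, -0.5], 0]])

```text
clock: 19.75
tcp_pos: [0.4368, -0.1985, 0.0454]
eef_rot: [0.422, -0.566, 0.418, 0.571]
ft_force: [0.0, -0.5, -0.4]
gripper_width: -0.0005
```

Run:
```python
from h import *
s=show();d=snap('side','s13.png')
a=cv2.imread('pics/s13.png');cv2.imwrite('pics/s13c.png',cv2.resize(a[160:340,270:450],None,fx=3.3,fy=3.3,interpolation=cv2.INTER_CUBIC))
rel(np.array([.480,-.184,.0607])-.012*np.array([.956,.292,0]),frame(17,0,-1))
rel(np.array([.480,-.184,.0607])+.1*np.array([.956,.292,0]),frame(17,0,-1))
```

```text
t 19.75 tcp [ 0.4368 -0.1985  0.0454] pinch [ 0.4368 -0.1987  0.0641] w -0.0004719935582315066 f [ 0.02 -0.49 -0.41]
q [ 0.32   0.617  0.023  2.268 -0.079  0.262  2.284]
[[-0.002 -0.956 -0.293]
 [ 0.008 -0.293  0.956]
 [-1.    -0.001  0.008]]
shift [ 0.0046 -0.0331  0.0017] turn [0.06 0.4  0.15] dist 0.0334 rows 0.8
shift [ 0.0049 -0.145   0.0016] turn [0.06 0.4  0.15] dist 0.1451 rows 3.5
```

View pics/s13c.png

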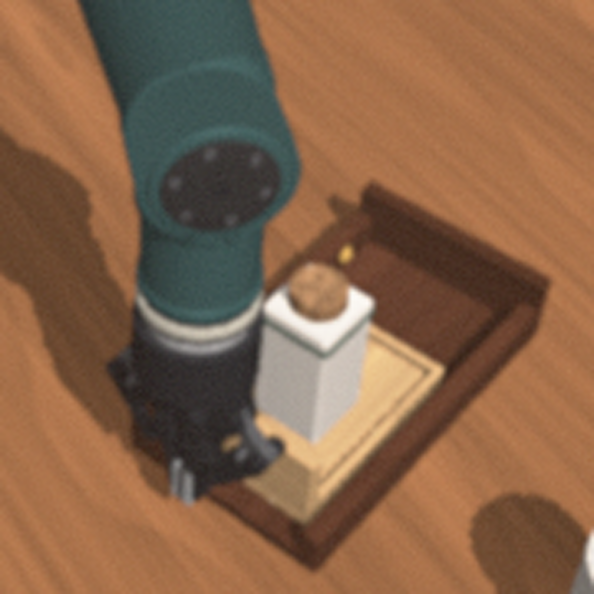

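send_rows(plan=[[[0.003, -0.01, 0.001], [0, 0, 0], 0], [[0.005, -0.02, 0.001], [0, 0, 0], 0], [[0.005, -0.026, 0.002], [0, 0, 0], 0], [[0.005, -0.03, 0.002], [0, 0, 0], 0], [[0.005, -0.034, 0.002], [0, 0, 0], 0], [[0.005, -0.038, 0.002], [0, 0, 0], 0], [[0.005, -0.042, 0.002], [0, 0, 0], 0], [[0.005, -0.046, 0.002], [0, 0, 0], 0]])

```text
clock: 20.47
tcp_pos: [0.48, -0.1836, 0.0417]
eef_rot: [0.422, -0.567, 0.419, 0.57]
ft_force: [-2.2, -0.1, 1.7]
gripper_width: -0.0003
```

Run:
```python
from h import *
s=show();d=snap('side','s14.png');snap('wrist','w14.png')
a=cv2.imread('pics/s14.png');cv2.imwrite('pics/s14c.png',cv2.resize(a[160:340,270:450],None,fx=3.3,fy=3.3,interpolation=cv2.INTER_CUBIC))
```

```text
t 20.4667 tcp [ 0.48   -0.1836  0.0417] pinch [ 0.48   -0.1837  0.0604] w -0.0003480353171325492 f [-2.17 -0.13  1.68]
q [ 0.255  0.644  0.036  2.196 -0.094  0.307  2.241]
[[-0.001 -0.956 -0.293]
 [ 0.008 -0.293  0.956]
 [-1.    -0.001  0.008]]
```

View pics/s14c.png

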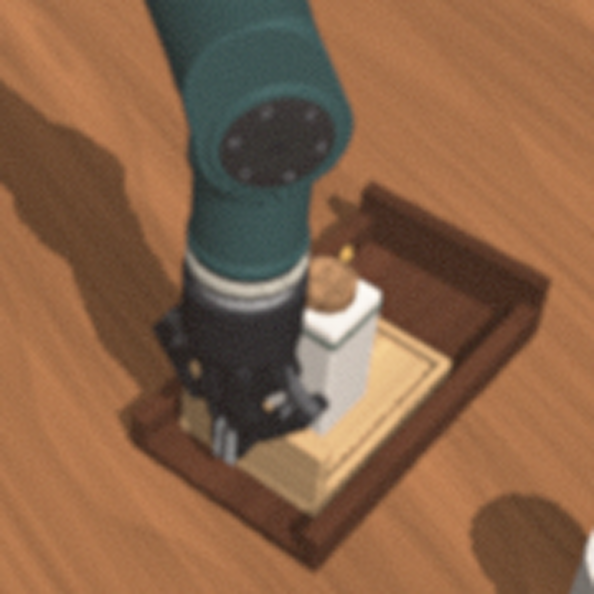

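send_rows(plan=[[[0, -0.004, 0], [0, 0, 0], 0], [[0, -0.008, 0], [0, 0, 0], 0], [[0, -0.012, 0], [0, 0, 0], 0], [[0, -0.016, 0], [0, 0, 0], 0], [[0, -0.02, 0], [0, 0, 0], 0], [[0, -0.024, 0], [0, 0, 0], 0], [[0, -0.028, 0], [0, 0, 0], 0], [[0, -0.032, 0], [0, 0, 0], 0], [[0, -0.036, 0], [0, 0, 0], 0], [[0, -0.04, 0], [0, 0, 0], 0]])

```text
clock: 21.4
tcp_pos: [0.5201, -0.1713, 0.0417]
eef_rot: [0.422, -0.567, 0.418, 0.57]
ft_force: [-1.4, -1.4, -1.1]
gripper_width: -0.0
```

send_rows(plan=[[[0, -0.004, 0], [0, 0, 0], 0], [[0, -0.008, 0], [0, 0, 0], 0], [[0, -0.012, 0], [0, 0, 0], 0], [[0, -0.016, 0], [0, 0, 0], 0], [[0, -0.02, 0], [0, 0, 0], 0], [[0, -0.024, 0], [0, 0, 0], 0], [[0, -0.026, 0], [0, 0, 0], 0], [[0, -0.028, 0], [0, 0, 0], 0], [[0, -0.03, 0], [0, 0, 0], 0]])

```text
clock: 22.15
tcp_pos: [0.5434, -0.1641, 0.0417]
eef_rot: [0.421, -0.564, 0.421, 0.572]
ft_force: [-6.0, -2.2, 2.6]
gripper_width: 0.0002
```

Run:
```python
from h import *
s=show();d=snap('side','s15.png');snap('top','t15.png')
a=cv2.imread('pics/s15.png');cv2.imwrite('pics/s15c.png',cv2.resize(a[160:340,290:470],None,fx=3.3,fy=3.3,interpolation=cv2.INTER_CUBIC))
```

```text
t 22.15 tcp [ 0.5434 -0.1641  0.0417] pinch [ 0.5436 -0.1642  0.0604] w 0.00015819832931179357 f [-5.97 -2.22  2.58]
q [ 0.175  0.681  0.058  2.073 -0.107  0.4    2.185]
[[-0.008 -0.957 -0.291]
 [ 0.007 -0.291  0.957]
 [-1.     0.006  0.009]]
```

View pics/s15c.png

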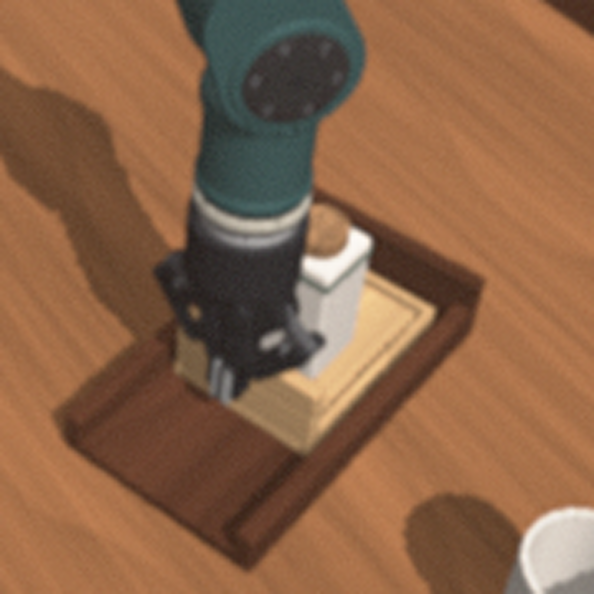

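send_rows(plan=[[[0, -0.006, 0], [0, 0, 0], 0], [[0, -0.008, 0], [0, 0, 0], 0], [[0, -0.01, 0], [0, 0, 0], 0], [[0, -0.012, 0], [0, 0, 0], 0], [[0, -0.014, 0], [0, 0, 0], 0], [[0, -0.016, 0], [0, 0, 0], 0]])

```text
clock: 22.75
tcp_pos: [0.5477, -0.1624, 0.0415]
eef_rot: [0.418, -0.558, 0.426, 0.577]
ft_force: [-25.1, -8.6, 20.7]
gripper_width: 0.0001
```

Run:
```python
from h import *
s=show();d=snap('side','s16.png');t=snap('top','t16.png');snap('wrist','w16.png')
a=cv2.imread('pics/s16.png');cv2.imwrite('pics/s16c.png',cv2.resize(a[160:340,290:470],None,fx=3.3,fy=3.3,interpolation=cv2.INTER_CUBIC))
a=cv2.imread('pics/t16.png');cv2.imwrite('pics/t16c.png',cv2.resize(a[140:260,310:430],None,fx=5,fy=5,interpolation=cv2.INTER_CUBIC))
```

```text
t 22.75 tcp [ 0.5477 -0.1624  0.0415] pinch [ 0.5482 -0.1625  0.0602] w 7.685797565430244e-05 f [-25.13  -8.57  20.7 ]
q [ 0.161  0.689  0.068  2.052 -0.105  0.434  2.172]
[[-0.029 -0.957 -0.287]
 [ 0.007 -0.288  0.958]
 [-1.     0.026  0.015]]
```

View pics/s16c.png

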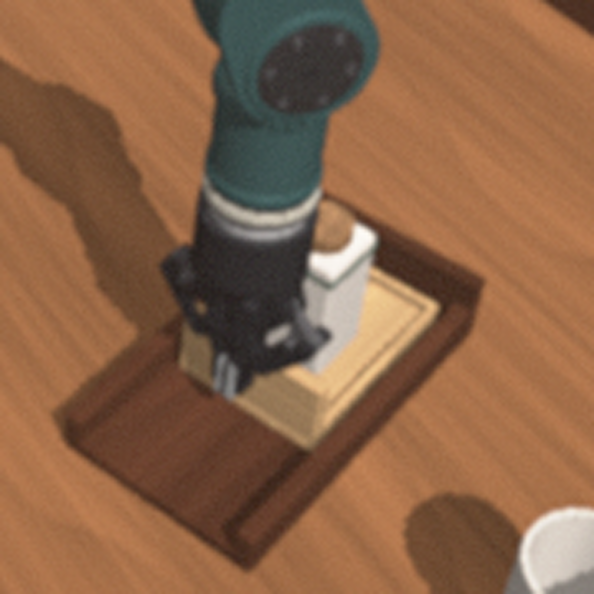

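View pics/t16c.png

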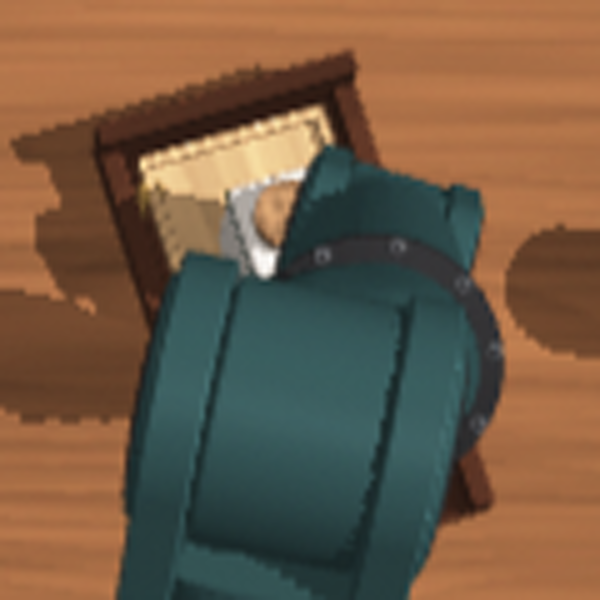

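View pics/w16.png

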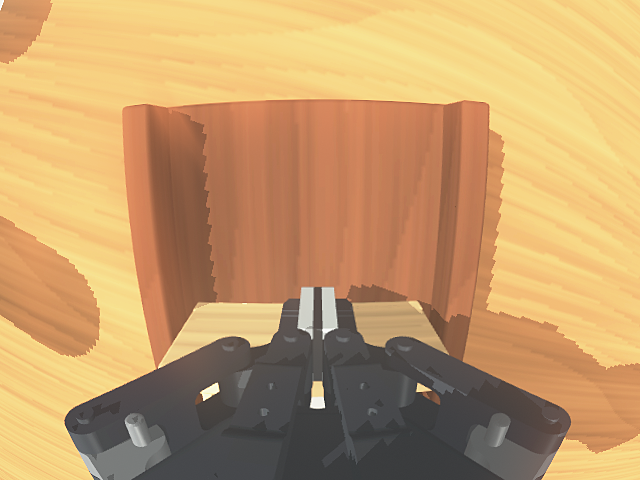

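Run:
```python
from h import *
import pickle
d=pickle.load(open('top.pkl','rb'))
a=w(d,310+138/5,140+155/5,.031);b=w(d,310+328/5,140+105/5,.031)
o=(w(d,310+180/5,145+262/5,.031)+w(d,310+362/5,145+207/5,.031))/2
x=np.array([.956,.292,0]);print(a,b,((a+b)/2-o)@x)
A=w(d,310+138/5,140+155/5,.031)-w(d,310+180/5,145+262/5,.031);print(A@x)
```

```text
[ 0.69636644 -0.06348691  0.031     ] [ 0.72764394 -0.17786905  0.031     ] 0.08277629406063416
0.08477945396351833
```

Run:
```python
import cv2
for n in('s15','s16'):
    a=cv2.imread(f'pics/{n}.png');cv2.imwrite(f'pics/{n}z.png',cv2.resize(a[205:305,335:430],None,fx=6,fy=6,interpolation=cv2.INTER_CUBIC))
```

```text
(no output)
```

View pics/s15z.png

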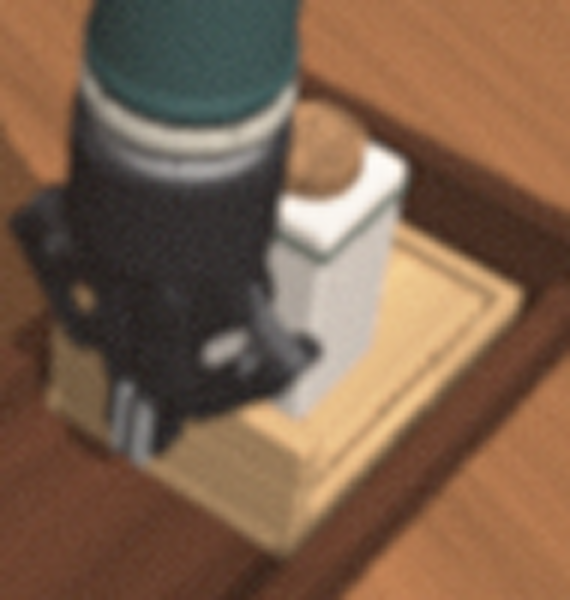

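View pics/s16z.png

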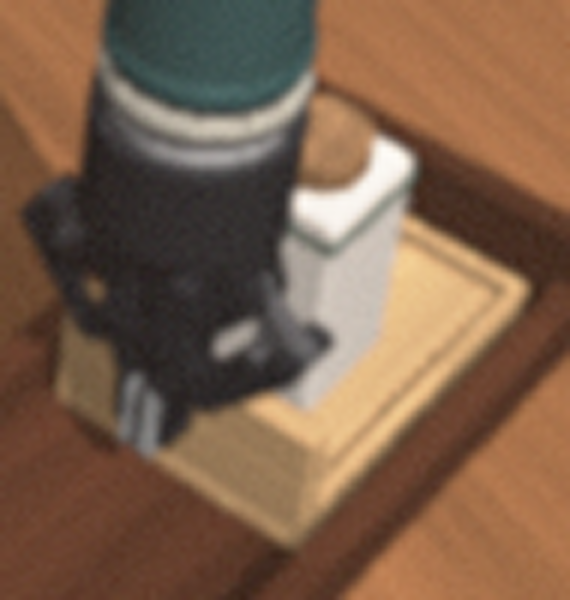

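send_rows(plan=[[[-0.001, 0.006, 0], [0, 0, 0], 0], [[-0.001, 0.008, 0], [0, 0.5, -1.5], 0], [[-0.001, 0.008, 0], [0, 0.5, -1.5], 0], [[-0.001, 0.008, 0], [0, 0.5, -1.5], 0]])

```text
clock: 23.23
tcp_pos: [0.542, -0.164, 0.043]
eef_rot: [0.424, -0.567, 0.42, 0.568]
ft_force: [0.6, -0.1, -0.8]
gripper_width: 0.0001
```

Run:
```python
from h import *
s=show();rel(np.array([.5482,-.1625,.0602]),frame(17,0,-1));d=snap('side','s17.png')
a=cv2.imread('pics/s17.png');cv2.imwrite('pics/s17z.png',cv2.resize(a[205:305,335:430],None,fx=6,fy=6,interpolation=cv2.INTER_CUBIC))
```

```text
t 23.2333 tcp [ 0.542 -0.164  0.043] pinch [ 0.5419 -0.1641  0.0617] w 5.248007592389021e-05 f [ 0.61 -0.13 -0.78]
q [ 0.178  0.675  0.055  2.083 -0.109  0.386  2.185]
[[ 0.002 -0.958 -0.288]
 [ 0.007 -0.288  0.958]
 [-1.    -0.004  0.006]]
shift [ 0.0015 -0.0064 -0.0004] turn [-0.27  0.32  0.23] dist 0.0066 rows 0.2
```

View pics/s17z.png

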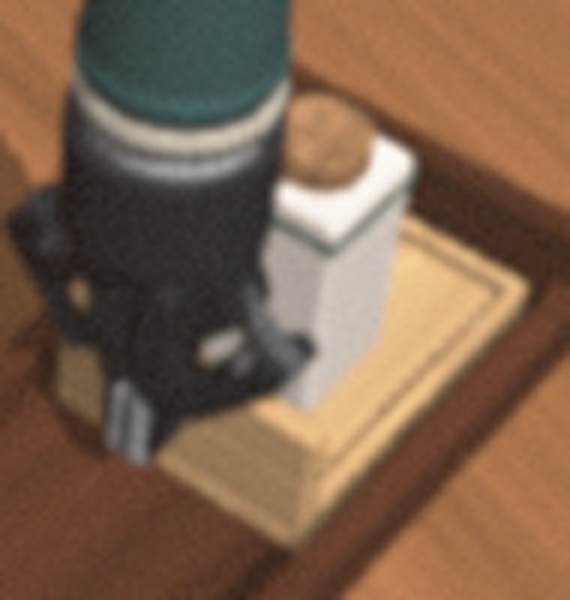

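Run:
```python
from h import *
import pickle
d=pickle.load(open('side.pkl','rb'))
x=np.array([.956,.292,0])
o=w(d,290+378/3.3,160+371/3.3,.031)
for u,v in[(523,293),(530,290)]:
  p=w(d,335+u/6,205+v/6,.031);print(p,(p-o)@x)
# front-right bottom corner of board (outer), z=.013
o=w(d,290+240/3.3,160+522/3.3,.013);p=w(d,335+290/6,205+550/6,.013);print(o,p,(p-o)@x)
# predicted pixels for tray positions
m=np.array([.556,-.1625,.031]);y=np.array([-.292,.956,0])
for t in(0,.08,.085,.09,.095,.1):
  q=proj(d,m+x*(.08+t)-y*.058);print(t,((q-[335,205])*6).round(0),((q-[290,160])*3.3).round(0))
```

```text
[ 0.72180935 -0.17693799  0.031     ] 0.07711512513933048
[ 0.72528989 -0.17718315  0.031     ] 0.08037092775712945
[ 0.49948556 -0.24157764  0.013     ] [ 0.57324464 -0.21923608  0.013     ] 0.07703741480226897
0 [411. 395.] [375. 365.]
0.08 [521. 280.] [435. 303.]
0.085 [528. 273.] [439. 299.]
0.09 [534. 266.] [442. 295.]
0.095 [541. 260.] [446. 291.]
0.1 [547. 253.] [450. 288.]
```

send_rows(plan=[[[0, -0.004, 0], [0, 0, 0], 0], [[-0.001, -0.008, 0], [0, 0, 0], 0], [[-0.003, -0.01, 0], [0, 0, 0], 0], [[-0.005, -0.012, 0], [0, 0, 0], 0], [[-0.006, -0.014, 0], [0, 0, 0], 0]])

```text
clock: 23.7
tcp_pos: [0.5476, -0.1609, 0.0465]
eef_rot: [0.421, -0.562, 0.423, 0.573]
ft_force: [-11.1, -6.4, -9.1]
gripper_width: -0.0001
```

Run:
```python
from h import *
s=show();d=snap('side','s18.png');print(s['joint_efforts'],s['torque'])
a=cv2.imread('pics/s18.png');cv2.imwrite('pics/s18z.png',cv2.resize(a[205:305,335:430],None,fx=6,fy=6,interpolation=cv2.INTER_CUBIC))
```

```text
t 23.7 tcp [ 0.5476 -0.1609  0.0465] pinch [ 0.5479 -0.1611  0.0652] w -0.00011141159539682393 f [-11.14  -6.45  -9.11]
q [ 0.163  0.677  0.064  2.061 -0.108  0.423  2.174]
[[-0.015 -0.958 -0.287]
 [ 0.007 -0.287  0.958]
 [-1.     0.012  0.011]]
[-4.84140381e+00 -5.61642909e+01 -2.68690757e+00 -1.81262630e+01
 -1.04490414e+00 -2.52373338e+00  3.02189891e-02] [-1.24115062  2.28203696  0.02286439]
```

View pics/s18z.png

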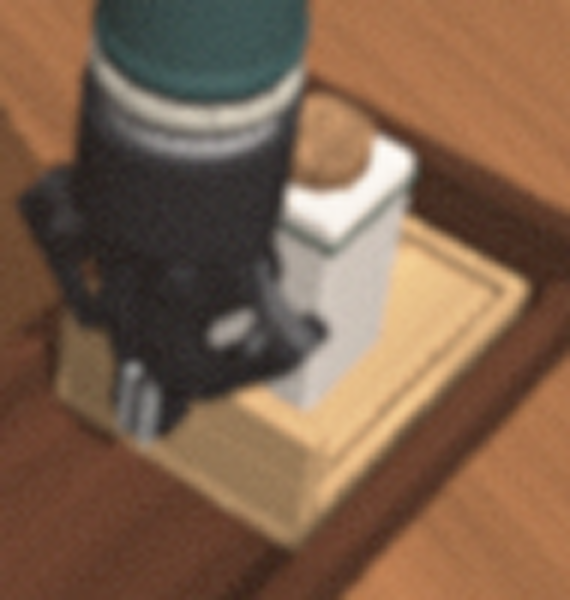

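send_rows(plan=[[[0, 0.01, 0], [0, 0, 0], 0], [[0, 0.03, 0], [0, 0, 0], 0], [[0, 0.06, 0], [0, 0, 0], 0], [[-0.03, 0.08, 0], [0, 0, 0], 0], [[-0.07, 0.08, 0], [0, 0, 0], 0], [[-0.11, 0.08, 0], [0, 0, 0], 0], [[-0.15, 0.08, 0], [0, 0, 0], 0], [[-0.19, 0.07, 0], [0, 0, 0], 0], [[-0.2, 0.06, 0], [0, 0, 0], 0], [[-0.2, 0.05, 0], [0, 0, 0], 0]])

```text
clock: 24.58
tcp_pos: [0.5072, -0.1771, 0.2519]
eef_rot: [0.423, -0.565, 0.421, 0.569]
ft_force: [0.6, 0.3, -0.7]
gripper_width: 0.0002
```

send_rows(plan=[[[0, -0.03, 0], [0, 0, -1], 0], [[0, -0.07, 0], [0, 0, -1], 0], [[0, -0.1, 0], [0, 0, -1], 0], [[0, -0.1, 0], [0, 0, -1], 0], [[0, -0.1, 0], [0, 0, -1], 0]])

```text
clock: 25.0
tcp_pos: [0.6047, -0.146, 0.2499]
eef_rot: [-0.426, 0.569, -0.415, -0.567]
ft_force: [-1.4, -0.7, -0.5]
gripper_width: -0.0001
```

Run:
```python
from h import *
import pickle
s=show();d=snap('wrist','w19.png');pickle.dump((d,s),open('w19.pkl','wb'));snap('side','s19.png');snap('top','t19.png')
a=cv2.imread('pics/s19.png');cv2.imwrite('pics/s19z.png',cv2.resize(a[195:315,315:440],None,fx=5,fy=5,interpolation=cv2.INTER_CUBIC))
a=cv2.imread('pics/t19.png');cv2.imwrite('pics/t19c.png',cv2.resize(a[140:260,310:430],None,fx=5,fy=5,interpolation=cv2.INTER_CUBIC))
```

```text
t 25.0 tcp [ 0.6047 -0.146   0.2499] pinch [ 0.6044 -0.1462  0.2686] w -0.00011841234095903777 f [-1.42 -0.74 -0.52]
q [ 0.107  0.438  0.087  1.842 -0.066  0.855  2.096]
[[ 0.012 -0.956 -0.292]
 [ 0.011 -0.292  0.956]
 [-1.    -0.015  0.007]]
```

View pics/w19.png

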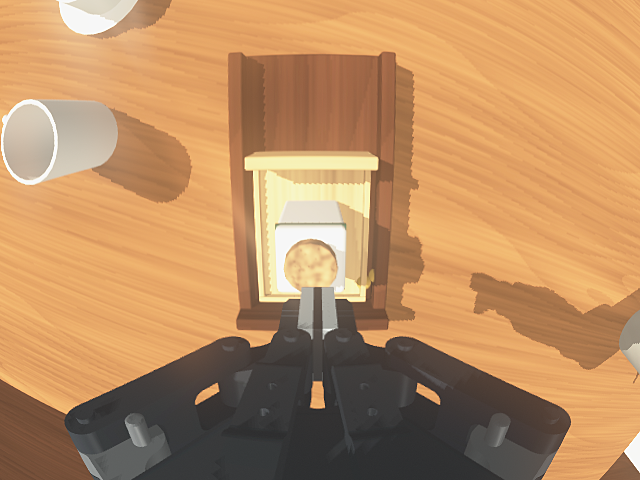

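View pics/s19z.png

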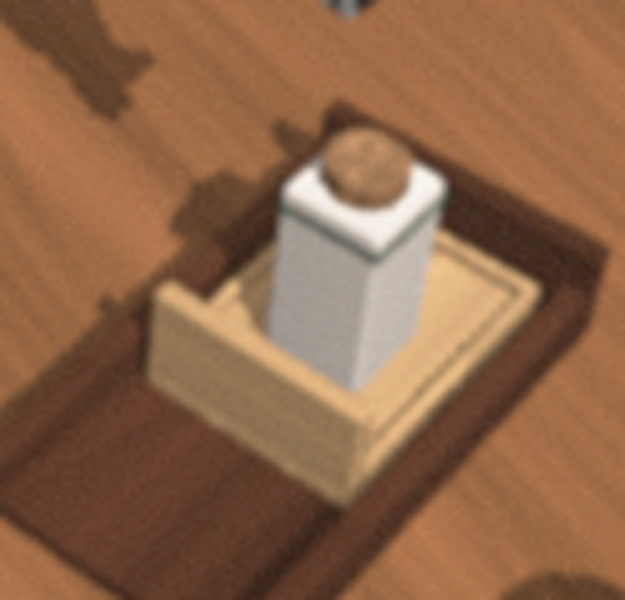

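View pics/t19c.png

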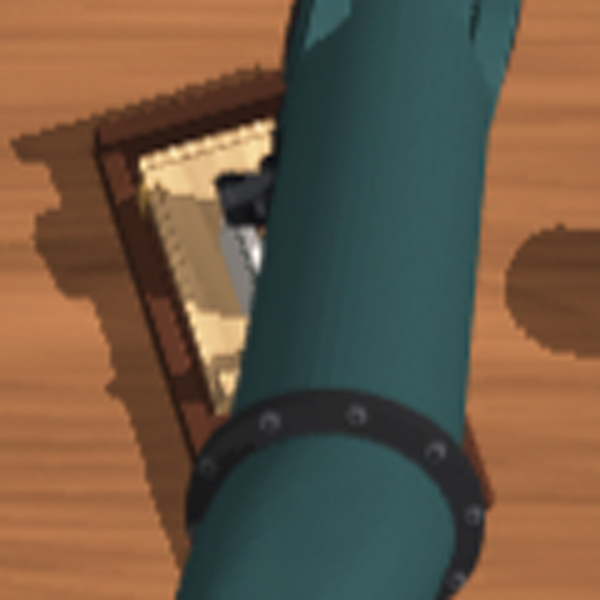

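Run:
```python
import cv2
a=cv2.imread('pics/w19.png');cv2.imwrite('pics/w19z.png',cv2.resize(a[255:340,225:400],None,fx=4.5,fy=4.5,interpolation=cv2.INTER_CUBIC))
a=cv2.imread('pics/w11.png');cv2.imwrite('pics/w11z.png',cv2.resize(a[255:390,225:410],None,fx=4,fy=4,interpolation=cv2.INTER_CUBIC))
```

```text
(no output)
```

View pics/w19z.png

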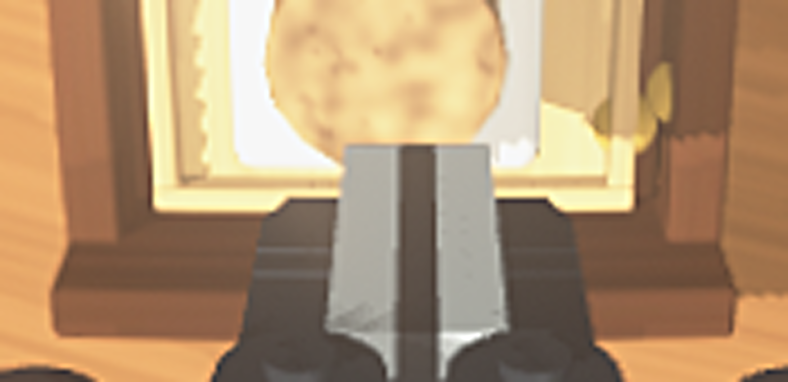

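View pics/w11z.png

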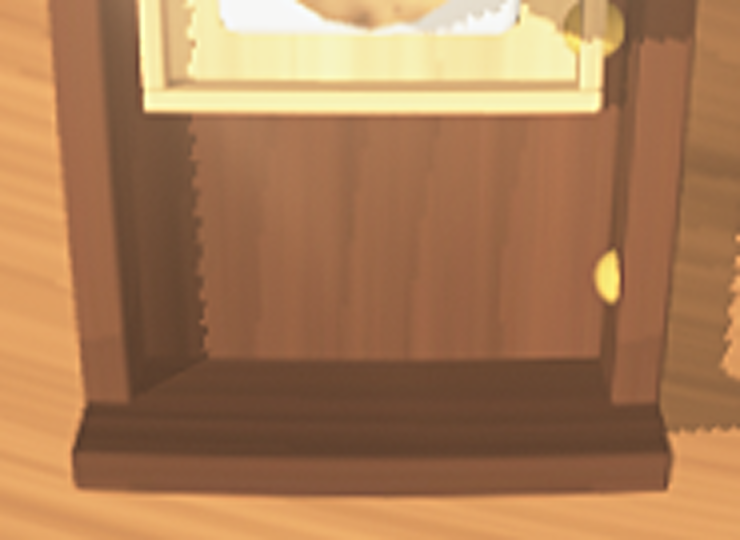

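Run:
```python
from h import *
import pickle
d,s=pickle.load(open('w19.pkl','rb'))
x=np.array([.956,.292,0])
g=lambda u,v,z:wr(d,s,u,v,z)@x
f=lambda u,v,z:wr(d,s,225+u/4.5,255+v/4.5,z)@x
print('19 back',f(300,211,.031),'wall in',f(120,247,.06),f(200,290,.06),'out',f(120,335,.06),'front board',g(311,153,.075),'base front',g(311,55,.012))
for z in(.03,.04):print('brass tray',f(625,120,z),'rail',f(655,95,z))
import copy
s2=copy.deepcopy(s);M=np.array([[.008,-.956,-.292],[0,-.292,.956],[-1,-.008,-.003]]);q=R.from_matrix(M).as_quat()
s2['eef_rot']=[q[3],*q[:3]];s2['tcp_pos']=np.array([.56,-.1634,.231])
f=lambda u,v,z:wr(d,s2,225+u/4,255+v/4,z)@x
print('11 back',f(300,112,.031),'wall in bottom',f(400,360,.012),'wall top in',f(400,450,.06),'out',f(400,490,.06),'front board',wr(d,s2,318,121,.075)@x,'base front',wr(d,s2,318,103,.012)@x)
for z in(.03,.04):print('brass tray',f(605,28,z),'rail',f(608,278,z))
```

```text
19 back 0.6457111844758585 wall in 0.6403756521120376 0.6512994229672372 out 0.6639001581027839 front board 0.4838683214108109 base front 0.3880950958605166
brass tray 0.6224438740172529 rail 0.6160529864281544
brass tray 0.6179197623027741 rail 0.6117060991625214
11 back 0.5650882391911684 wall in bottom 0.652217255580363 wall top in 0.6487256596488322 out 0.6622133825473958 front board 0.4079380453134854 base front 0.3895016797403795
brass tray 0.5429937187456677 rail 0.6147697125518319
brass tray 0.5391803678487032 rail 0.6088589006022236
```

Run:
```python
from h import *
import pickle
d,s=pickle.load(open('w19.pkl','rb'))
c=wr(d,s,311,263,.143);x=np.array([.956,.292,0]);y=np.array([-.292,.956,0])
b=(wr(d,s,245,154,.075)+wr(d,s,378,154,.075))/2
e=(wr(d,s,225+153/4.5,255+211/4.5,.031)+wr(d,s,225+635/4.5,255+211/4.5,.031))/2
m=(b+e)/2;print(c,b,e,(c-m)@x,(c-m)@y)
ds=pickle.load(open('side.pkl','rb'))
# side check of verticality: top edge vs base corner, front-right (-x,-y) corner
for p in[(355,390,.023),(375,262,.128)]:print(w(ds,315+p[0]/5,195+p[1]/5,p[2]))
for p in[(418,335,.023),(447,190,.128)]:print(w(ds,315+p[0]/5,195+p[1]/5,p[2]))
rel([.50,-.02,.36],frame(17,0,-1))
```

```text
[ 0.62561827 -0.14293343  0.143     ] [ 0.55633364 -0.1640409   0.075     ] [ 0.71158059 -0.11658081  0.031     ] -0.008737723605228887 -7.224375614006243e-05
[ 0.61542133 -0.17350671  0.023     ]
[ 0.60292111 -0.18534466  0.128     ]
[ 0.66225853 -0.1623689   0.023     ]
[ 0.65762025 -0.16767862  0.128     ]
shift [-0.0906  0.059   0.153 ] turn [-0.32  0.36  0.74] dist 0.1873 rows 4.5
```

Run:
```python
from h import *
import pickle
ds=pickle.load(open('side.pkl','rb'))
yy=np.radians(17);x=np.array([np.cos(yy),np.sin(yy),0]);y=np.array([-x[1],x[0],0])
a=cv2.imread('pics/s19.png')[195:315,315:440];a=cv2.resize(a,None,fx=5,fy=5,interpolation=cv2.INTER_CUBIC)
c=np.array([.6245,-.1435,.023])
P=lambda i,j,h:tuple(int(k) for k in (proj(ds,c+.027*(i*x+j*y)+[0,0,h])-[315,195])*5)
for i,j in[(-1,-1),(-1,1),(1,-1)]:cv2.line(a,P(i,j,0),P(i,j,.105),(0,0,255),1)
for h in(0,.105):
  cv2.line(a,P(-1,1,h),P(-1,-1,h),(0,0,255),1);cv2.line(a,P(-1,-1,h),P(1,-1,h),(0,0,255),1)
cv2.imwrite('pics/s19o.png',a)
```

send_rows(plan=[[[-0.03, 0, 0], [0, 0, 0], 0], [[-0.06, 0.01, 0.02], [0, 0, 0], 0], [[-0.09, 0.03, 0.05], [0, 0, 0], 0], [[-0.09, 0.05, 0.09], [0, 0, 0], 0], [[-0.09, 0.06, 0.13], [0, 0, 0], 0], [[-0.09, 0.06, 0.15], [0, 0, 0], 0], [[-0.09, 0.06, 0.15], [0, 0, 0], 0], [[-0.09, 0.06, 0.15], [0, 0, 0], 0]])

```text
clock: 25.82
tcp_pos: [0.4982, -0.0224, 0.3407]
eef_rot: [-0.427, 0.569, -0.417, -0.567]
ft_force: [-0.5, -1.2, 0.9]
gripper_width: 0.0003
```

View pics/s19o.png

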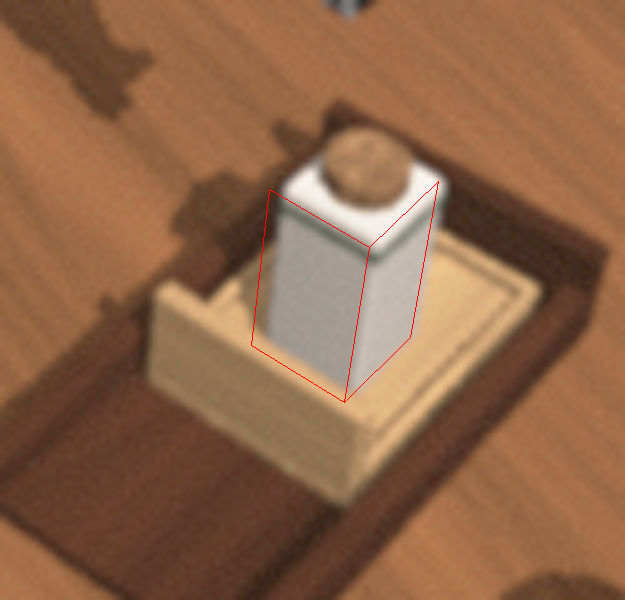

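Run:
```python
from h import *
show();snap('side','s20.png')
```

```text
t 25.8167 tcp [ 0.4982 -0.0224  0.3407] pinch [ 0.4981 -0.0226  0.3594] w 0.00033328565080645956 f [-0.54 -1.24  0.89]
q [-0.079  0.174  0.045  1.99  -0.021  0.967  1.842]
[[ 0.01  -0.957 -0.289]
 [ 0.01  -0.289  0.957]
 [-1.    -0.013  0.007]]
```

View pics/s20.png

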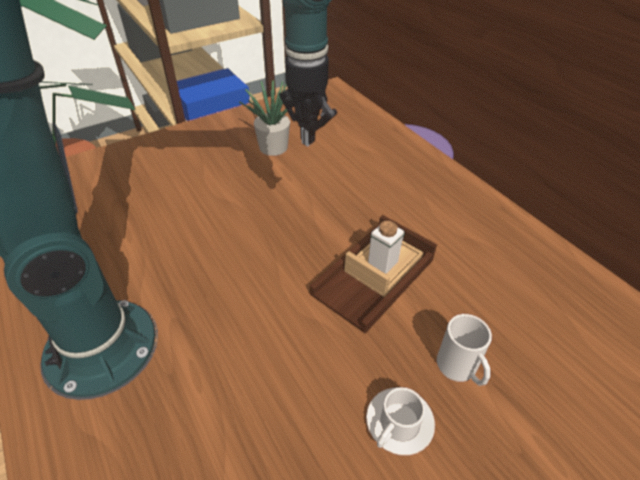

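```bash
python3 -c "
from rig import ctrl
print(ctrl.hand_in())"
```

```text
the job is handed in; nothing more can be done
None
```

I stood the canister on the bare table and let go. I then picked it up again, set it upright on the pulled-out tray, let go, and pushed the tray in until it stopped. The arm was clear of everything when I handed in at about 26 s of the 67 s allowed.

**Canister:** It stands upright by eye in the side view. A box outline I drew over it did not match closely enough to measure tilt, and the base is partly hidden by the front board. It sits about 9 mm from the tray's middle, against the 25 mm allowed.

**Bystanders:** The cup, saucer, jug and plant look where they were. I judged this by eye and did not measure it.

**Tray home:** I could not read the tray position directly.
- **What points to home:** The tray stopped firmly, not giving under about 25 N, and did not spring back when I let off. Its brass catch piece had passed the one on the rail. The gap left to the back wall measured about 5 mm, which is within the measuring error.
- **What disagreed:** The tray moved only about 0.08 m instead of 0.100. The wall geometry suggests it started roughly 0.015 to 0.02 m in, not fully out. I took this as home, but it is inferred.

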